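Hang the ring bracket and seat the round-bottomed dip cup in it

ROBOT

A 7-joint arm with a two-finger parallel gripper is mounted at the origin on a cart in front of the work surface, level with it; the furniture and walls round the work are solid. World frame = base frame: x ahead of the robot, y to its left, z up, the work surface at z = 0. Lengths are in m, angles in rad, forces in N, time in s.
With the tool pointing down it reaches from about 0.425 to 0.925 m from the base axis. Payload 6.8 kg.
Tool frame: the origin (TCP) lies on the mounting face of the last link; the fingertips stand 173 mm ahead of it and the grasp point (between the pads) lies 155 mm ahead of it; z points along the fingers, y is the line along which they close (so a half turn about z gives the same grasp; the last joint's range is limited). The gripper opens to 85 mm and grips with 20 to 120 N. Pads are 22 mm wide; open, the fingers measure 114 mm over their backs; the gripper's body (76 mm by 85 mm) begins 54 mm behind the grasp point. The pads swing forward as they close: fully open they stand 13 mm farther back than shut.
Start: joints at [-1.224, 0.477, 0.022, 1.555, -0.011, 1.109, -0.083], TCP at [0.297, 0.606, 0.405] pointing down, gripper open.
Joint ranges: [-2.96, 2.96], [-0.34, 2.1], [-1.41, 1.46], [0.24, 2.44], [-1.37, 4.51], [0.17, 1.92], [-2.96, 2.96]. Speed limits (rad/s): [2.39, 2.39, 3.14, 3.14, 3.14, 3.14, 3.14].

INTERFACE

Orientations are given as a unit quaternion [w, x, y, z].
In Python, from station import bot gives the robot as it stands. The module is installed in compiled form; this text tells all that it offers.
- The arm moves only by the shell command python3 -m pendant 'ROWS' [FORCE]. ROWS is JSON, a list of rows, each a list of 5 numbers: the finger opening in m, from 0 to 0.0854, then the shift along the tool's x, y, z in m, then the turn about the tool's z in degrees. In form: [[jaw, x, y, z, yaw], ...]. A call has 1 to 12 rows; each row shifts and turns the commanded pose from where the row before left it, along the tool's axes as they then stand; what a row does not reach is not made up. A row lasts 1/12 s, in which the tool goes at most 41.7 mm and 7.16 degrees, less where a joint would pass 70% of its speed; a pose out of reach is approached as far as the arm can. A call with a gripper value outside its range is refused whole. The fingers move at their own pace and stop on an object; FORCE is the grip in N (left out, the last holds). Time passes only in rows, so rows that do not move let the fingers close. It gives the time, the measured TCP pose, the force, the opening and the grip force at its end, in the units of the state.
- bot.get_obs(): the state, without advancing time (a new reading comes with each control period).
- bot.read_camera(name): name is "scene" or "top" or "wrist"; returns (picture, depth): 420x560x3 uint8, blue, green, red; 420x560 float32, m along the optical axis (not along the pixel's ray), 0 where there is no reading.
- bot.camera_model(name): a dict with "intrinsics" (3x3 intrinsics, pixels), "R" (3x3) and "t" (3): a world point X has camera coordinates R X + t. Camera axes: x right, y down, z forward; pixel columns grow to the right and rows downward; lengths in m; the calibration is good to about 2 mm. A picture is of the moment at which its call begins: read the wrist's pose just before it. camera_model takes no time and is no camera call; for the wrist camera it gives the pose at the moment of the call.
- bot.hand_in(): hands the job in; it is judged then, once.
Trained networks look in the newest picture that a camera, given by its name, has taken for a name from the list of things; names that differ only in an ending like _2 or _b are one class to them, and where a whole thing is asked for, a point or a joint stands for the part that bears it (a point fixed in the world has none). Each returns a list of dicts, best first, with "score" (0 to 1); they miss things now and then, are a little off and sometimes report something else, mostly with a low value. They report only what shows in the picture. A call takes as long as a camera call.
- bot.boxes_of(name, camera): "at" ([column, row] in pixels, amid what is visible of it).
- bot.trace(name, camera): "mask" (420x560 bool, what is visible of it) and "at" ([column, row] in pixels, amid what is visible of it).
- bot.pinpoint(name, camera): "at" ([column, row] in pixels: a listed point, or the origin of a listed thing).
The state is a dict: "t": time; "q": joint angles; "joint_vel": joint speeds; "joint_torque": joint torques, N m; "eef_pos": TCP position; "tool_rot": TCP orientation; "contact_force": force on the tool from outside, world axes, zero at the start; "torque": the same for the moment, N m; "gripper_width": opening from 0.0 (shut) to 1.0 (fully open); "grasp_force": force on a finger pad.
Only numpy, scipy, OpenCV 4.12 (cv2) and the standard library are available. Lean on these libraries where they do the work, as an engineer would, in place of code of your own. Each camera call takes 0.05 s, during which the arm holds its last target. There are 200 camera calls.

TASK

Hang the blue ring bracket in the top groove of the slotted aluminium panel: tilt its front up, pass its upturned lip in through the groove, then swing the front down until the lip stands behind the upper slat and the back plate lies flat on the panel, and let go. Then lift the white round-bottomed dip cup off the roll of amber tape and set it in the bracket's ring, mouth up and level: lower it gently until you feel it rest on the ring, steady it there a moment and only then let go, with no drop and no hard push. Do not knock the cup over, and leave the tools, the flux bottle and the key holder where they are.

Things in the scene. Friction and masses are not known exactly. Their poses are not given: they have to be found in the camera images.
- panel: Fixed upright slotted aluminium panel, black end caps, 220 mm wide, 162 high, 28 deep, on two feet. Origin on the bench under the middle of its front face; x into the panel, y left along it, z up. Two level grooves. The top one is open from z = 120 to 142 mm; the front slats are 5 mm thick; behind lies a cavity, x = 5 to 23, z = 106 to 156 mm. Two small wire hooks in the lower groove stay empty.
- groove_mouth (a point): Middle of the lower edge of the panel's top groove, on its front face (panel frame 0, 0, 120 mm), panel's axes. The bracket's tongue rests on this edge, anywhere along the groove.
- bracket_grip (a point): Middle of the bracket's blue slanting strut (grip): 8 mm thick in y, 16 mm deep, rising 34 degrees from ring to back plate; take it with fingers leaning 10 to 45 degrees to the plate. The bracket (180 g, 140 x 58 x 72 mm) stands free and upright on the bench. Its axes: x from ring to back plate (into the panel), y left, z up. 63.5 mm in x from the ring's centre, 22.5 above the underside.
- ring_seat (a point): Place of the cup_bulb point when the cup is seated: on the ring's axis, 27 mm above the bracket's underside (bracket axes); from bracket_grip -63.5, 0, +4.5 mm. The ring is a level steel bar 8 mm thick, 42 mm clear inside, 58 outside, its middle 23 mm below this point; once hung it dips 2 degrees at the front.
- hook_corner (a point): Corner where the underside of the bracket's tongue meets the rear face of its back plate (bracket axes; bracket_grip +35.5, 0, +22.5 mm). Hung, it is on the groove_mouth edge. The plate is 40 mm wide, 4 thick, from 45 mm below to 4 above this point; the tongue goes 11.5 mm back, 4 thick; the lip, 4 thick, 7.5 to 11.5 mm behind the plate, stands 27 mm above this point: 5 more than the groove.
- lip_top (a point): Middle of the lip's top edge (bracket axes; from hook_corner +9.5, 0, +27 mm). The lip passes only with the front tilted up over 28 degrees. A way in with 3 mm to spare: tilt in degrees, then hook_corner's x and z from groove_mouth in mm: (40, -24, 0), (40, -12, 8), (38, -10, 9.5), (27, -6.5, 8.5), (15, -4, 6), (7.5, -2, 4), (0, -1.5, 1.5), then down to rest.
- cup_bulb (a point): Centre of the ball of the white porcelain cup, z along its axis to the mouth. 88 mm tall, about 140 g: a ball 60 mm in diameter below, a straight open collar above, 36 mm outside, wall 3 mm, from 24 to 58 mm above this point. It stands only in a ring, and friction keeps it at whatever slant it is left. It starts leaning 24 degrees, any way, in the roll of tape, this point 35 mm up.
- cup_collar (a point): Centre of the cup's collar, 44 mm above cup_bulb along the axis and 14 mm below the rim: the place to grip, across the outside, 36 mm. z along the cup's axis to its mouth.
- tape_rest: Roll of amber tape lying flat, 73 mm in diameter, 14 mm high, hole 42 mm; the cup leans in the hole. Origin at the middle of its underside. Loose; it may shift.
- nippers: Blue-handled side cutters, 48 x 111 x 12 mm, lying on the bench near its front. Origin at the middle of the underside. Leave alone.
- driver: Orange screwdriver, 25 x 176 x 25 mm, lying on the bench near its front. Origin at the middle of the underside. Leave alone.
- flux_bottle: Cream bottle with red spout, 43 mm in diameter, 130 mm tall, standing. Origin at the middle of the underside. Leave alone.
- hex_keys: Red holder of hex keys, 26 x 85 x 18 mm, lying on the bench. Origin at the middle of the underside. Leave alone.

How it is judged:
On the way, in this order (a step that is already met when the one before it is completed fails the run):
1. the bracket hangs seated in the top groove, released, with the cup not yet in it (x of lip_top in the frame of panel between 0.006 and 0.014 m and z of lip_top in the frame of panel between 0.1435 and 0.151 m and y of lip_top in the frame of panel between -0.095 and 0.095 m and angle between ring_seat's own z axis and vertical below 0.08 rad and angle between the x axis of ring_seat and the x axis of panel, either way round below 0.1 rad and contact force between the fingers and bracket below 0.1 N and distance between cup_bulb and ring_seat above 0.03 m and linear speed of bracket below 0.02 m/s and angular speed of bracket below 0.1 rad/s), for 0.2 s.
2. the cup, still held, rests on the ring in its place (x of lip_top in the frame of panel between 0.006 and 0.014 m and z of lip_top in the frame of panel between 0.1435 and 0.151 m and y of lip_top in the frame of panel between -0.095 and 0.095 m and angle between ring_seat's own z axis and vertical below 0.08 rad and angle between the x axis of ring_seat and the x axis of panel, either way round below 0.1 rad and distance between cup_bulb and ring_seat below 0.005 m and contact force between cup and bracket above 0.5 N and contact force between the fingers and cup above 1 N and linear speed of cup below 0.02 m/s), for 0.15 s.
At the end, for the whole second after the job is handed in: Bracket hung: lip top behind the upper slat (6-14 mm behind the panel face, 143.5-151 mm up, within 95 mm of the middle), level within 0.08 rad, square to the panel within 0.1 rad. Cup bulb within 4 mm of ring_seat, cup upright within 0.087 rad (5 degrees). Both released, at rest (x of lip_top in the frame of panel between 0.006 and 0.014 m and z of lip_top in the frame of panel between 0.1435 and 0.151 m and y of lip_top in the frame of panel between -0.095 and 0.095 m and angle between ring_seat's own z axis and vertical below 0.08 rad and angle between the x axis of ring_seat and the x axis of panel, either way round below 0.1 rad and distance between cup_bulb and ring_seat below 0.004 m and angle between cup_bulb's own z axis and vertical below 0.087 rad and contact force between the fingers and cup below 0.1 N and contact force between the fingers and bracket below 0.1 N and linear speed of each of cup, bracket below 0.02 m/s and angular speed of each of cup, bracket below 0.1 rad/s); the robot touches nothing.
It fails at once if the cup strikes or is pressed on the bracket with more than 20 N (contact force between cup and bracket above 20 N).
It fails at once if the cup is knocked over or dropped on the bench (angle between cup_bulb's own z axis and vertical above 1.2 rad or height (world z) of cup_bulb below 0.0305 m).
It fails at once if a bystander (nippers, screwdriver, flux bottle, key holder) is shifted by more than 30 mm (distance of any of nippers, driver, flux_bottle, hex_keys from where it was at the start of the episode above 0.03 m).
It also fails if it takes over 64 s, if anything falls off the work surface, if the arm or the gripper's body presses on something with over 40 N, if the wrist force passes 120 N, or if a joint passes its speed limit or range.

## Working session

There is one attempt and no reset: what is moved stays moved. The work goes in short steps, Python scripts to look and compute and a shell command to move; the robot and the scene stay as the last step left them, time stands still between calls to the robot, and variables do not carry over. Pictures are saved under pics/ and viewed, at most 13 in all, crops included, and the job is handed in when it is done.

```bash
mkdir -p pics; cat > h.py <<'E'
import numpy as np, cv2
from scipy.spatial.transform import Rotation as Ro
from station import bot
def world(cam,px,m,depth=None,z=None):
    K,R,t=np.array(m["intrinsics"]),np.array(m["R"]),np.array(m["t"])
    r=np.linalg.inv(K)@[px[0],px[1],1.]
    c=-R.T@t; d=R.T@r
    s=depth if z is None else (z-c[2])/d[2]
    return c+s*d
def med(D,px,k=2):
    u,v=int(round(px[0])),int(round(px[1])); w=D[max(v-k,0):v+k+1,max(u-k,0):u+k+1]; w=w[w>0]
    return float(np.median(w)) if w.size else 0
E
python3 - <<'E'
from h import *
np.set_printoptions(precision=3,suppress=True)
o=bot.get_obs(); print({k:np.round(v,3) for k,v in o.items()})
print(Ro.from_quat(np.roll(o['tool_rot'],-1)).as_matrix())
for c in ("scene","top"):
    p,D=bot.read_camera(c); m=bot.camera_model(c); cv2.imwrite(f"pics/{c}0.png",p); print(c,-np.array(m["R"]).T@m["t"])
    for n in ["groove_mouth","bracket_grip","ring_seat","hook_corner","lip_top","cup_bulb","cup_collar","tape_rest","panel","flux_bottle","hex_keys"]:
        for r in bot.pinpoint(n,c)[:2]:
            d=med(D,r["at"]); print(n,np.round(r["at"]),round(r["score"],2),world(c,r["at"],m,d))
E
```

```text
{'t': np.float64(0.0), 'q': array([-1.224,  0.478,  0.022,  1.556, -0.012,  1.109, -0.083]), 'joint_vel': array([ 0.001,  0.002, -0.002,  0.   , -0.001,  0.001, -0.   ]), 'joint_torque': array([ -0.001, -59.645,   1.608, -28.118,   0.012,   0.01 ,  -0.   ]), 'eef_pos': array([0.296, 0.606, 0.404]), 'tool_rot': array([-0.   ,  0.225,  0.974, -0.001]), 'contact_force': array([0.066, 0.896, 0.361]), 'torque': array([-0.013,  0.018, -0.018]), 'grasp_force': np.float64(0.0), 'gripper_width': np.float64(0.999)}
[[-0.898  0.439 -0.001]
 [ 0.439  0.898 -0.002]
 [-0.    -0.002 -1.   ]]
scene [-0.263 -0.782  0.689]
groove_mouth [252. 152.] 0.78 [0.71  0.23  0.114]
bracket_grip [252. 212.] 0.87 [0.532 0.056 0.031]
ring_seat [228. 217.] 0.85 [ 0.502  0.126 -0.   ]
hook_corner [259. 203.] 0.96 [0.56  0.055 0.048]
lip_top [262. 196.] 0.64 [0.571 0.054 0.069]
cup_bulb [192. 192.] 0.74 [0.477 0.255 0.049]
cup_collar [192. 180.] 0.92 [0.483 0.26  0.085]
cup_collar [231. 218.] 0.31 [ 0.504  0.116 -0.   ]
tape_rest [189. 200.] 0.73 [0.468 0.265 0.022]
panel [251. 185.] 0.86 [0.687 0.221 0.005]
flux_bottle [417. 292.] 0.71 [ 0.539 -0.459  0.018]
hex_keys [390. 307.] 0.87 [ 0.458 -0.438  0.014]
top [ 0.398 -0.052  1.532]
bracket_grip [239. 221.] 0.56 [0.528 0.064 0.026]
bracket_grip [388. 236.] 0.33 [ 0.475 -0.419  0.013]
ring_seat [234. 240.] 0.8 [ 0.468  0.083 -0.   ]
hook_corner [238. 213.] 0.81 [0.557 0.067 0.008]
hook_corner [196. 172.] 0.58 [0.684 0.199 0.046]
lip_top [238. 206.] 0.62 [0.574 0.063 0.051]
cup_bulb [169. 236.] 0.7 [0.478 0.277 0.069]
cup_collar [170. 235.] 0.73 [0.481 0.272 0.078]
tape_rest [173. 238.] 0.46 [0.475 0.268 0.058]
panel [194. 170.] 0.64 [0.684 0.199 0.08 ]
flux_bottle [395. 209.] 0.55 [ 0.554 -0.43   0.073]
hex_keys [388. 237.] 0.63 [ 0.471 -0.419  0.012]
```

```bash
ls -la; ls pics
```

```text
total 16
drwxr-xr-x  3 agent agent 4096 Dec  3 21:21 .
drwxr-xr-x 23 root  root  4096 Dec  3 21:20 ..
-rw-r--r--  1 agent agent  492 Dec  3 21:21 h.py
drwxr-xr-x  2 agent agent 4096 Dec  3 21:21 pics
scene0.png
top0.png
```

View pics/scene0.png

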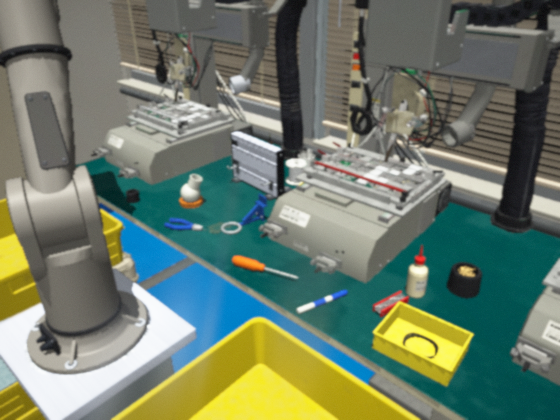

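View pics/top0.png

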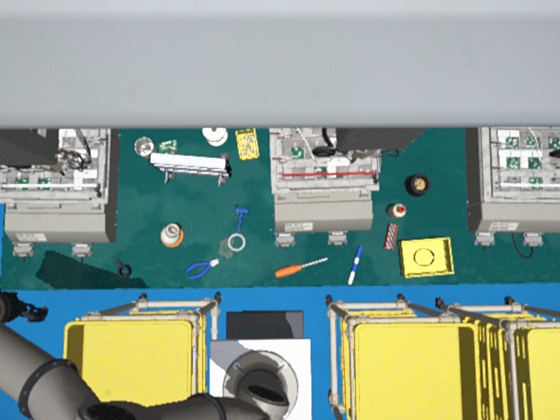

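The scene view shows the panel (around 257,160), cup on tape (192,190) and bracket (ring 231,228; strut 257,208). The top view shows the bracket at (239,225), the cup at (171,235) and the panel at (192,165), which agrees with the networks. I'm moving over the bracket now.

```bash
python3 -m pendant '[[0.085,-0.0275,-0.0244,0,0],[0.085,-0.0275,-0.0244,0,0],[0.085,-0.0275,-0.0244,0,0],[0.085,-0.0275,-0.0244,0,0],[0.085,-0.0275,-0.0244,0,0],[0.085,-0.0275,-0.0244,0,0],[0.085,-0.0275,-0.0244,0,0],[0.085,-0.0275,-0.0244,0,0],[0.085,-0.0275,-0.0244,0,0],[0.085,-0.0275,-0.0244,0,0],[0.085,-0.0275,-0.0244,0,0],[0.085,-0.0275,-0.0244,0,0]]' 30
python3 -m pendant '[[0.085,-0.0275,-0.0244,0,0],[0.085,-0.0275,-0.0244,0,0],[0.085,-0.0275,-0.0244,0,0],[0.085,-0.0275,-0.0244,0,0],[0.085,0,0,0,-7],[0.085,0,0,0,-7],[0.085,0,0,0,-2],[0.085,0,0,0,0]]'
cat >> h.py <<'E'
np.set_printoptions(precision=4,suppress=True)
def tool():
    o=bot.get_obs(); R=Ro.from_quat(np.roll(o['tool_rot'],-1)).as_matrix(); return np.array(o['eef_pos']),R,o
def look(names,cam="wrist",save=None,zs={}):
    m=bot.camera_model(cam); p,D=bot.read_camera(cam)
    if save: cv2.imwrite(f"pics/{save}.png",p)
    for n in names:
        for r in bot.pinpoint(n,cam)[:2]:
            print(n,np.round(r["at"]),round(r["score"],2),"depth",world(cam,r["at"],m,med(D,r["at"])),"atz",world(cam,r["at"],m,z=zs[n]) if n in zs else "")
    return p,D,m
E
python3 - <<'E'
from h import *
P,R,o=tool(); print(P,R,o['q'],o['t'])
p,D,m=look(["bracket_grip","ring_seat","hook_corner","lip_top"],save="w1",zs=dict(bracket_grip=.0225,ring_seat=.027,hook_corner=.045,lip_top=.072))
print(-np.array(m["R"]).T@m["t"]); print(np.array(m["R"]))
E
```

```text
t: 2.2
eef_pos: [0.4647, 0.1966, 0.4051]
tool_rot: [0.0, 0.225, 0.974, 0.0]
contact_force: [-0.4, 0.9, 0.1]
gripper_width: 0.998
grasp_force: 0.0
t: 2.87
eef_pos: [0.5204, 0.062, 0.4048]
tool_rot: [0.0, 0.087, 0.996, 0.0]
contact_force: [0.5, -0.5, 0.3]
gripper_width: 0.992
grasp_force: 0.0
[0.5204 0.062  0.4048] [[-0.9847  0.1741  0.0002]
 [ 0.1741  0.9847  0.0002]
 [-0.0002  0.0002 -1.    ]] [-0.4453  0.2284  0.2437  1.9278 -0.0654  0.9927  1.2239] 2.8667
bracket_grip [279. 178.] 0.64 depth [0.5223 0.0627 0.0293] atz [0.5239 0.0624 0.0225]
hook_corner [275. 223.] 0.92 depth [0.5609 0.0524 0.0483] atz [0.5621 0.0522 0.045 ]
lip_top [277. 240.] 0.77 depth [0.5691 0.0528 0.0704] atz [0.5684 0.0529 0.072 ]
[0.4404 0.0756 0.3731]
[[ 0.1742  0.9847  0.0009]
 [ 0.9346 -0.1656  0.3149]
 [ 0.3102 -0.054  -0.9491]]
```

View pics/w1.png

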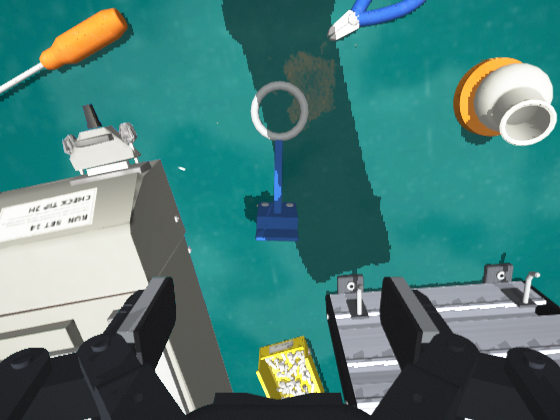

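```bash
python3 - <<'E'
from h import *
p,D,m=look(["ring_seat"])
K,R,t=[np.array(m[k]) for k in("intrinsics","R","t")]
v,u=np.mgrid[0:420,0:560]
d=np.stack([(u-K[0,2])/K[0,0],(v-K[1,2])/K[1,1],np.ones(u.shape)],-1)*D[...,None]
W=(d-t)@R
tr=bot.trace("bracket_grip","wrist")[0]; M=tr["mask"]; print(tr["score"],M.sum())
q=W[M&(D>0)]; print(q.min(0),q.max(0))
b=(p[...,0].astype(int)-p[...,2]>60)&M&(D>0); q=W[b]; print(b.sum())
# strut: points z 10..50
# ring: non-blue
g=M&~b&(D>0)&(W[...,2]>.003)&(W[...,2]<.014); r=W[g][:,:2]; print(g.sum(),r.min(0),r.max(0))
if g.sum()>20: print(cv2.minEnclosingCircle(r.astype(np.float32)*1000))
for lo,hi in((.01,.02),(.02,.03),(.03,.04),(.04,.05),(.06,.08)):
    s=q[(q[:,2]>lo)&(q[:,2]<hi)]; 
    if len(s): print(lo,len(s),s.mean(0),s.min(0),s.max(0))
E
```

```text
ring_seat [277. 219.] 0.37 depth [0.5573 0.0551 0.0476] atz 
0.58 3162
[ 0.4341  0.0339 -0.0025] [0.5727 0.1018 0.0726]
1910
1199 [0.4341 0.0358] [0.5592 0.1018]
((496.2179260253906, 65.7034912109375), 63.20182800292969)
0.01 121 [0.5275 0.0604 0.0166] [0.4999 0.036  0.0102] [0.5595 0.073  0.02  ]
0.02 230 [0.5327 0.0597 0.0251] [0.5077 0.0362 0.02  ] [0.5597 0.0734 0.03  ]
0.03 231 [0.541  0.0575 0.035 ] [0.5214 0.0358 0.0301] [0.56  0.074 0.04 ]
0.04 739 [0.5574 0.0544 0.0469] [0.5347 0.0339 0.04  ] [0.5704 0.074  0.05  ]
0.06 318 [0.5676 0.0528 0.0676] [0.5631 0.0342 0.0602] [0.5727 0.0711 0.0726]
```

The wrist view shows the bracket's ring at (279,111), its strut at (277,170) and its plate at (277,215), aligned with the tool. The cup leans toward lower right at (520,110), and the machine edge at (165,165) leaves enough room. I'm descending on the strut, 8 mm ringward of its middle.

```bash
python3 -m pendant '[[0.085,0.003,0,0.037,1],[0.085,0,0,0.038,0],[0.06,0,0,0.038,0],[0.05,0,0,0.038,0],[0.05,0,0,0.038,0],[0.05,0,0,0.025,0],[0.05,0,0,0.0118,0],[0.05,0,0,0,0]]' 30
python3 -m pendant '[[0.0,0,0,0,0],[0.0,0,0,0,0],[0.0,0,0,0,0],[0.0,0,0,0,0],[0.0,0,0,0,0],[0.0,0,0,0,0]]' 30
python3 -m pendant '[[0.0,0,0,-0.01,0],[0.0,0,0,-0.03,0],[0.0,0,0,-0.04,0],[0.0,0,0,-0.04,0],[0.0,0,0,-0.04,0],[0.0,0,0,-0.04,0],[0.0,0,0,0,0]]' 30
```

```text
t: 3.93
eef_pos: [0.5164, 0.0628, 0.1766]
tool_rot: [-0.002, 0.096, 0.995, -0.001]
contact_force: [-0.3, 0.4, 0.6]
gripper_width: 0.584
grasp_force: 0.0
t: 4.43
eef_pos: [0.5182, 0.0631, 0.1807]
tool_rot: [0.002, 0.096, 0.995, 0.001]
contact_force: [-1.2, 0.3, 7.6]
gripper_width: 0.088
grasp_force: 32.0
t: 5.02
eef_pos: [0.5193, 0.0626, 0.3875]
tool_rot: [0.006, 0.097, 0.995, 0.003]
contact_force: [1.8, 0.4, -2.2]
gripper_width: 0.087
grasp_force: 30.6
```

```bash
python3 -m pendant '[[0.0,0.011,0.033,-0.012,0],[0.0,0.011,0.033,-0.012,0],[0.0,0.011,0.033,-0.01,0],[0.0,0.011,0.031,0,0],[0,0,0,0,0],[0,0,0,0,0]]' 30
cat >> h.py <<'E'
def cloud(D,m):
    K,R,t=[np.array(m[k]) for k in("intrinsics","R","t")]
    v,u=np.mgrid[0:420,0:560]
    return (np.stack([(u-K[0,2])/K[0,0],(v-K[1,2])/K[1,1],np.ones(u.shape)],-1)*D[...,None]-t)@R
E
python3 - <<'E'
from h import *
P,R,o=tool(); print(P,o['q'])
p,D,m=look(["groove_mouth","panel","lip_top","hook_corner"],save="w2",zs=dict(groove_mouth=.12,panel=0))
W=cloud(D,m); tr=bot.trace("panel","wrist")
for t in tr[:1]:
    M=t["mask"]&(D>0); q=W[M]; print(t["score"],M.sum(),q.min(0),q.max(0))
    top=q[(q[:,2]>.157)&(q[:,2]<.168)]; r=cv2.minAreaRect((top[:,:2]*1000).astype(np.float32)); print(len(top),np.median(top[:,2]),r, cv2.boxPoints(r))
    f=q[(q[:,2]>.02)&(q[:,2]<.10)]; print(len(f))
p,D,m=look(["groove_mouth"],"top",zs=dict(groove_mouth=.12)); W=cloud(D,m); tr=bot.trace("panel","top")
M=tr[0]["mask"]&(D>0); q=W[M]; top=q[(q[:,2]>.150)&(q[:,2]<.172)]; r=cv2.minAreaRect((top[:,:2]*1000).astype(np.float32)); print(tr[0]["score"],len(top),np.median(top[:,2]),cv2.boxPoints(r))
E
```

```text
t: 5.52
eef_pos: [0.498, 0.2011, 0.4133]
tool_rot: [-0.0, 0.094, 0.996, 0.0]
contact_force: [0.1, -0.4, -3.2]
gripper_width: 0.088
grasp_force: 30.6
[0.498  0.2011 0.4133] [-0.655   0.2407  0.1842  1.8865 -0.052   1.0187  0.9339]
lip_top [234.  55.] 0.28 depth [ 0.3793  0.1796 -0.0011] atz 
hook_corner [360. 147.] 0.35 depth [0.4784 0.2769 0.0707] atz 
0.88 1491 [ 0.4922  0.2326 -0.0019] [0.7171 0.3192 0.2949]
0 nan ((0.0, 0.0), (0.0, 0.0), 0.0) [[0. 0.]
 [0. 0.]
 [0. 0.]
 [0. 0.]]
556
groove_mouth [189. 170.] 0.97 depth [0.6887 0.2177 0.0664] atz [0.678  0.2078 0.12  ]
0.66 775 0.16111797792697236 [[673.2145  90.1114]
 [702.9935  87.4281]
 [723.8179 318.5387]
 [694.0388 321.2219]]
  return _methods._mean(a, axis=axis, dtype=dtype,
  ret = ret.dtype.type(ret / rcount)
```

View pics/w2.png

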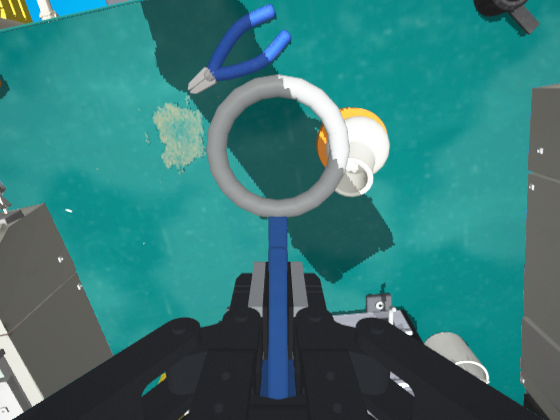

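The wrist view shows the bracket held straight at its strut (278,300), ring at (278,145), with the cup behind it leaning toward +x at (350,160). Next I'll refine the panel position from the scene camera's depth.

```bash
python3 - <<'E'
from h import *
p,D,m=look(["groove_mouth"],"scene",zs=dict(groove_mouth=.12)); W=cloud(D,m)
M=(D>0)&(W[...,0]>.63)&(W[...,0]<.74)&(W[...,1]>.08)&(W[...,1]<.33)&(W[...,2]>.03)&(W[...,2]<.175)
px=np.array([.996,-.0897]);py=np.array([.0897,.996])
q=W[M]; a=q[:,:2]@px; b=q[:,:2]@py
for lo,hi in((.03,.045),(.055,.07),(.075,.09),(.09,.105),(.105,.118),(.122,.14),(.145,.158),(.158,.17)):
    s=(q[:,2]>lo)&(q[:,2]<hi); 
    if s.sum()>10:
        k=s&(a<np.percentile(a[s],50)+.003); f=np.polyfit(b[k],a[k],1); print(lo,s.sum(),"a pct",np.percentile(a[s],[5,25,50,75]),"b",np.percentile(b[s],[1,99]),"zmax",q[s][:,2].max(),"slope",f[0],len(a[k]))
print("top-cam front mid a,b:",np.array([.6846,.2056])@px,np.array([.6846,.2056])@py)
p,D,m=look([],"top"); W=cloud(D,m)
M=(D>0)&(W[...,0]>.63)&(W[...,0]<.76)&(W[...,1]>.06)&(W[...,1]<.35)&(W[...,2]>.15)&(W[...,2]<.175); q=W[M]; print(M.sum(),np.percentile(q[:,:2]@px,[1,5,25,50,75,95,99]),np.percentile(q[:,:2]@py,[1,5,50,95,99]))
E
```

```text
groove_mouth [253. 153.] 0.73 depth [0.7036 0.2218 0.1135] atz [0.6927 0.2105 0.12  ]
0.03 277 a pct [0.6604 0.6631 0.6655 0.6858] b [0.1476 0.3803] zmax 0.044998472521379264 slope 0.004943785953611456 176
0.055 112 a pct [0.6252 0.6609 0.6706 0.6841] b [0.1488 0.3783] zmax 0.06970944555733706 slope 0.019816914354011894 60
0.075 218 a pct [0.6611 0.6631 0.6644 0.666 ] b [0.1473 0.3775] zmax 0.08979910342013003 slope 0.004962622054282139 185
0.09 227 a pct [0.6603 0.6626 0.6642 0.6657] b [0.1483 0.3772] zmax 0.10486107503379742 slope 0.0031564632379453513 196
0.105 320 a pct [0.6612 0.6635 0.6663 0.6863] b [0.1485 0.3774] zmax 0.11796523966026698 slope 0.0028892095976305967 181
0.122 142 a pct [0.6631 0.6725 0.6841 0.6866] b [0.1472 0.3798] zmax 0.1397638299981981 slope 0.004503194743547102 112
0.145 204 a pct [0.661  0.6626 0.6639 0.6657] b [0.1463 0.3773] zmax 0.15799694061847858 slope 1.1004426288540611e-06 174
0.158 312 a pct [0.662  0.6654 0.6737 0.6821] b [0.1485 0.3798] zmax 0.16630763285961103 slope -0.0020782333875804184 186
top-cam front mid a,b: 0.66341928 0.26618622000000003
773 [0.6634 0.6641 0.6694 0.6769 0.6843 0.6905 0.6919] [0.1525 0.1618 0.2662 0.37   0.3787]
```

```bash
python3 -m pendant '[[0,0,0,0,7],[0,0,0,0,7],[0,0,0,0,7],[0,0,0,0,7],[0,0,0,0,7],[0,0,0,0,7],[0,0,0,0,7],[0,0,0,0,7],[0,0,0,0,7],[0,0,0,0,7],[0,0,0,0,7],[0,0,0,0,7]]' 30
python3 -m pendant '[[0,0,0,0,7],[0,0,0,0,7],[0,0,0,0,7],[0,0,0,0,7],[0,0,0,0,7],[0,0,0,0,7],[0,0,0,0,7],[0,0,0,0,7],[0,0,0,0,7],[0,0,0,0,7],[0,0,0,0,7],[0,0,0,0,7]]' 30
python3 -m pendant '[[0,0,0,0,6.3],[0,0,0,0,0]]' 30
cat >> h.py <<'E'
px=np.array([.996,-.0897]);py=np.array([.0897,.996])
def state():
    P,R,o=tool(); print("a,b,z",P[:2]@px-.664,P[:2]@py-.264,P[2],"toolx ang in panel",np.degrees(np.arctan2(R[:2,0]@py,R[:2,0]@px)),"F",o['contact_force'],"grip",o['grasp_force'],o['gripper_width'],"q",o['q'],"t",o['t'])
E
python3 -c "
from h import *
state()"
```

```text
t: 7.12
eef_pos: [0.4991, 0.199, 0.4129]
tool_rot: [-0.0, 0.74, 0.673, 0.0]
contact_force: [-0.3, 0.4, -2.1]
gripper_width: 0.088
grasp_force: 30.6
t: 8.12
eef_pos: [0.4991, 0.199, 0.413]
tool_rot: [-0.0, 1.0, 0.005, 0.0]
contact_force: [0.0, 0.1, -1.7]
gripper_width: 0.083
grasp_force: 30.6
t: 8.28
eef_pos: [0.499, 0.1992, 0.4129]
tool_rot: [0.0, 0.999, -0.048, 0.0]
contact_force: [-0.5, 0.6, -1.4]
gripper_width: 0.085
grasp_force: 30.6
a,b,z -0.18483841933462597 -0.020868177230094515 0.4128790337632088 toolx ang in panel -0.41167309759184756 F [-0.5272  0.6094 -1.4184] grip 30.60162268811837 0.08486258400367185 q [-1.0759  0.2843  0.709   1.9115 -0.2156  1.0223 -1.9412] t 8.2833
```

```bash
python3 -m pendant '[[0,0.03,0,0,0.0],[0,0.03,0,0,0],[0,0.03,0,0.014,0],[0,0.03,0,0.02,0],[0,0,0,0.02,0],[0,0,0,0.012,0],[0,0,0,0.004,0],[0,0,0,0.004,0]]' 30
python3 -m pendant '[[0,0,0,0.004,0],[0,0,0,0.004,0],[0,0,0,0.004,0],[0,0,0,0,0]]' 30
python3 -c "
from h import *
state()"
```

```text
t: 8.95
eef_pos: [0.618, 0.1876, 0.3391]
tool_rot: [0.0, 0.999, -0.046, -0.001]
contact_force: [-3.9, -0.4, 4.7]
gripper_width: 0.086
grasp_force: 31.3
t: 9.28
eef_pos: [0.6179, 0.1882, 0.3269]
tool_rot: [-0.0, 0.999, -0.046, -0.0]
contact_force: [-2.7, 0.0, 2.4]
gripper_width: 0.086
grasp_force: 30.5
a,b,z -0.065425343322278 -0.021110959501836057 0.3269063414821811 toolx ang in panel -0.14903470460039525 F [-2.719   0.0221  2.3848] grip 30.45712668914348 0.08637332077943602 q [-0.8319  0.5793  0.628   1.7319 -0.4037  0.963  -1.7098] t 9.2833
```

```bash
python3 -m pendant '[[0,0,0,0.005,0],[0,0,0,0.005,0],[0,0,0,0.005,0],[0,0,0,0.005,0],[0,0,0,0.005,0],[0,0,0,0.005,0],[0,0,0,0.003,0],[0,0,0,0,0]]' 30
python3 - <<'E'
from h import *
state()
p,D,m=look(["ring_seat","lip_top","hook_corner","bracket_grip"],"scene")
cv2.imwrite("pics/s3.png",cv2.resize(p[90:260,180:350],None,fx=3,fy=3,interpolation=cv2.INTER_CUBIC))
E
```

```text
t: 9.95
eef_pos: [0.6182, 0.1878, 0.2928]
tool_rot: [0.0, 0.999, -0.047, -0.001]
contact_force: [-1.0, 0.7, -0.3]
gripper_width: 0.084
grasp_force: 30.3
a,b,z -0.06510762704904294 -0.021525585272636066 0.2928162637350633 toolx ang in panel -0.20921450485692053 F [-1.0165  0.6934 -0.3144] grip 30.32355722039938 0.08392774645598677 q [-0.8132  0.6195  0.6032  1.7536 -0.4317  0.906  -1.6888] t 9.95
lip_top [219. 161.] 0.83 depth [0.751  0.4544 0.0038] atz 
hook_corner [230. 163.] 0.82 depth [0.5736 0.1877 0.1307] atz 
bracket_grip [245. 158.] 0.6 depth [0.621  0.1719 0.138 ] atz
```

View pics/s3.png

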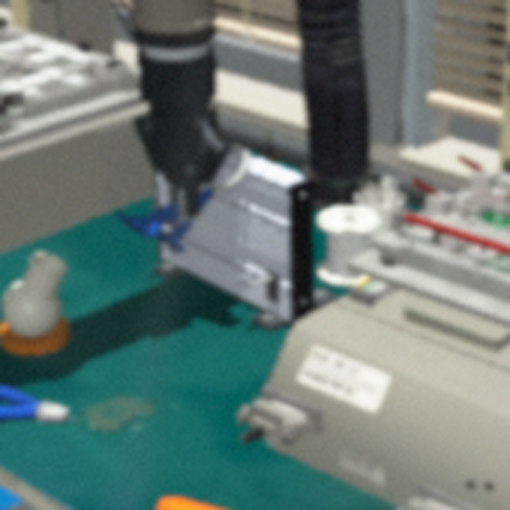

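The scene view shows the ring sitting up on the panel's top edge with the strut and plate tilted down, at (180,215) in the crop, so the tilt worked. Now I'll lift, back off, turn 180° and measure the tilt.

```bash
python3 -m pendant '[[0,-0.01,0,-0.02,0],[0,-0.02,0,-0.03,0],[0,-0.03,0,-0.028,0],[0,-0.03,0,-0.028,0],[0,-0.03,0,-0.024,0],[0,0,0,0,-7],[0,0,0,0,-7],[0,0,0,0,-7],[0,0,0,0,-7],[0,0,0,0,-7],[0,0,0,0,-7],[0,0,0,0,-7]]' 30
python3 -m pendant '[[0,0,0,0,-7],[0,0,0,0,-7],[0,0,0,0,-7],[0,0,0,0,-7],[0,0,0,0,-7],[0,0,0,0,-7],[0,0,0,0,-7],[0,0,0,0,-7],[0,0,0,0,-7],[0,0,0,0,-7],[0,0,0,0,-7],[0,0,0,0,-7]]' 30
python3 -m pendant '[[0,0,0,0,-7],[0,0,0,0,-5],[0,0,0,0,0]]' 30
python3 - <<'E'
from h import *
state(); P,R,o=tool()
p,D,m=look(["ring_seat","bracket_grip"],save="w4"); W=cloud(D,m)
# tool-frame coords
T=(W-P)@R
M=(D>0)&(T[...,2]<.30)&(T[...,2]>.05)&(abs(T[...,1])<.04)
sat=p.max(-1).astype(int)-p.min(-1)
g=M&(sat<45)&(T[...,0]>.02)&(T[...,2]<.19); q=T[g]; print(g.sum(),q.min(0),q.max(0))
A=np.c_[q[:,:2],np.ones(len(q))]; w=np.ones(len(q),bool)
for _ in range(6):
    c=np.linalg.lstsq(A[w],q[w,2],rcond=None)[0]; r=q[:,2]-A@c; w=abs(r)<.004
print(c,np.degrees(np.arctan(c[:2])),w.sum(), "ring x range",q[w].min(0),q[w].max(0))
b=M&(p[...,0].astype(int)-p[...,2]>50); print(b.sum(),T[b].min(0) if b.any() else 0,T[b].max(0) if b.any() else 0)
E
```

```text
t: 11.2
eef_pos: [0.499, 0.1986, 0.4239]
tool_rot: [0.0, 0.927, 0.374, 0.0]
contact_force: [0.4, -0.1, -1.0]
gripper_width: 0.086
grasp_force: 30.0
t: 12.2
eef_pos: [0.4991, 0.1985, 0.4238]
tool_rot: [0.0, 0.439, 0.899, -0.0]
contact_force: [0.8, 0.5, -1.8]
gripper_width: 0.087
grasp_force: 30.0
t: 12.45
eef_pos: [0.4991, 0.1985, 0.4238]
tool_rot: [-0.0, 0.344, 0.939, -0.0]
contact_force: [0.7, -0.6, -2.7]
gripper_width: 0.087
grasp_force: 30.0
a,b,z -0.18471841984988902 -0.02157248440714432 0.42377746228026936 toolx ang in panel 144.91710691608253 F [ 0.6683 -0.5683 -2.6514] grip 30.01467879395932 0.08687586579583442 q [-0.7464  0.2323  0.2984  1.8801 -0.0784  1.0406  0.4528] t 12.45
ring_seat [276. 252.] 0.78 depth [0.4823 0.2112 0.2655] atz 
bracket_grip [277. 302.] 0.8 depth [0.497  0.1992 0.2708] atz 
12597 [ 0.0331 -0.0292  0.1132] [0.0784 0.0282 0.1526]
[-0.8296  0.0008  0.1775] [-39.6776   0.0447] 11391 ring x range [ 0.0331 -0.0292  0.1132] [0.0782 0.0282 0.1496]
3769 [-0.0595 -0.025   0.0996] [0.0446 0.008  0.1751]
```

View pics/w4.png

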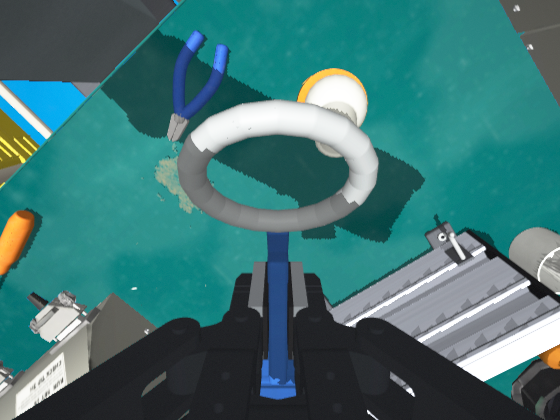

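The wrist view shows the ring tilted up at (278,165), strut in the pads. The fit gives 39.7° of tilt. I miscounted the yaw and still need −35°; after that I'll go down in front of the groove.

```bash
python3 -m pendant '[[0,0,0,0,-7],[0,0,0,0,-7],[0,0,0,0,-7],[0,0,0,0,-7],[0,0,0,0,-7],[0,-0.015,0,0.034,0],[0,-0.02,0,0.034,0],[0,-0.02,0,0.034,0],[0,-0.01,0,0.033,0],[0,0,0,0,0],[0,0,0,0,0]]' 30
python3 - <<'E'
from h import *
state(); P,R,o=tool()
p,D,m=look(["ring_seat"],save="w5"); W=cloud(D,m)
T=(W-P)@R
M=(D>0)&(T[...,2]<.19)&(T[...,2]>.05)&(abs(T[...,1])<.04)&(T[...,0]>.02)
sat=p.max(-1).astype(int)-p.min(-1)
q=T[M&(sat<45)]; A=np.c_[q[:,:2],np.ones(len(q))]; w=np.ones(len(q),bool)
for _ in range(6):
    c=np.linalg.lstsq(A[w],q[w,2],rcond=None)[0]; w=abs(q[:,2]-A@c)<.004
print(np.degrees(np.arctan(c[:2])),q[w].min(0),q[w].max(0))
p,D,m=look(["groove_mouth","hook_corner","lip_top"],"scene",zs=dict(groove_mouth=.12,hook_corner=.12,lip_top=.135))
E
```

```text
t: 13.52
eef_pos: [0.5634, 0.1925, 0.2871]
tool_rot: [-0.002, 0.048, 0.999, -0.001]
contact_force: [0.3, -0.2, -1.7]
gripper_width: 0.09
grasp_force: 30.0
a,b,z -0.12013881709882368 -0.021748097436280117 0.2870615941705652 toolx ang in panel 179.66175569057359 F [ 0.3233 -0.1544 -1.7107] grip 29.957617186009884 0.09000402841800584 q [-0.5842  0.4877  0.1969  1.8622 -0.1263  0.8084  1.1532] t 13.5167
ring_seat [277. 246.] 0.79 depth [0.5379 0.1938 0.1312] atz 
[-39.5756  -0.0974] [ 0.0333 -0.0287  0.1136] [0.0785 0.0279 0.1496]
groove_mouth [254. 156.] 0.71 depth [0.6862 0.1966 0.1156] atz [0.679  0.1891 0.12  ]
lip_top [245. 154.] 0.75 depth [0.6849 0.2381 0.1131] atz [0.649  0.1994 0.135 ]
```

```bash
python3 -m pendant '[[0,-0.015,0,0,0],[0,-0.015,0,-0.001,0],[0,-0.01,0,0,0],[0,-0.006,0,0,0],[0,-0.0036,0,0,0],[0,0,0,0,0]]' 30
python3 -m pendant '[[0,-0.003,0,-0.002,0],[0,-0.003,0,-0.002,0],[0,-0.003,0,-0.002,0],[0,-0.003,0,-0.002,0],[0,0,0,0,0]]' 30
python3 -c "
from h import *
state()"
```

```text
t: 14.32
eef_pos: [0.6135, 0.1881, 0.2901]
tool_rot: [0.0, 0.047, 0.999, 0.0]
contact_force: [0.3, -0.3, -1.8]
gripper_width: 0.085
grasp_force: 30.0
t: 14.73
eef_pos: [0.6259, 0.187, 0.2987]
tool_rot: [0.001, 0.047, 0.999, 0.0]
contact_force: [-0.5, 0.9, -2.1]
gripper_width: 0.089
grasp_force: 30.0
a,b,z -0.05737103044925673 -0.021582900707634245 0.2986826043918477 toolx ang in panel 179.76711690372295 F [-0.467   0.8708 -2.1244] grip 29.95339136570692 0.08918591351565663 q [-0.5308  0.5552  0.2021  1.7131 -0.1369  0.8853  1.2053] t 14.7333
```

```bash
python3 -m pendant '[[0,-0.001,0,0.003,0],[0,-0.001,0,0.003,0],[0,-0.001,0,0.003,0],[0,0,0,0.003,0],[0,0,0,0,0]]' 20
python3 -c "
from h import *
state()"
```

```text
t: 15.15
eef_pos: [0.6269, 0.1872, 0.285]
tool_rot: [-0.002, 0.046, 0.999, -0.0]
contact_force: [-5.6, 0.7, 2.5]
gripper_width: 0.087
grasp_force: 31.2
a,b,z -0.056370288946221425 -0.021327365869976467 0.28503786430539635 toolx ang in panel 179.82047766928642 F [-5.6475  0.6995  2.4557] grip 31.23175417073071 0.08733601768934268 q [-0.5263  0.5743  0.1974  1.7166 -0.1416  0.8683  1.2102] t 15.15
```

```bash
cat >> h.py <<'E'
def tilt():
    P,R,o=tool(); m=bot.camera_model("wrist"); p,D=bot.read_camera("wrist"); T=(cloud(D,m)-P)@R
    sat=p.max(-1).astype(int)-p.min(-1)
    q=T[(D>0)&(T[...,2]<.21)&(T[...,2]>.05)&(abs(T[...,1])<.04)&(T[...,0]>.02)&(T[...,0]<.1)&(sat<45)]
    A=np.c_[q[:,:2],np.ones(len(q))]; w=np.ones(len(q),bool)
    for _ in range(8):
        c=np.linalg.lstsq(A[w],q[w,2],rcond=None)[0]; w=abs(q[:,2]-A@c)<.004
    th=-np.arctan(c[0]); xc=(np.percentile(q[w,0],.5)+np.percentile(q[w,0],99.5))/2
    u=-(c[0]*xc+c[2]+.004/np.cos(th)); s,k=np.sin(th),np.cos(th)
    a=P[:2]@px-.664; hx=a-xc+.099*k+.041*s; hz=P[2]+u-.099*s+.041*k
    print("tilt",np.degrees(th),"roll",np.degrees(np.arctan(c[1])),"ring",xc,u,"hook a,z-120:",hx*1e3,hz*1e3-120,w.sum())
E
python3 -c "
from h import *
tilt()"
python3 -m pendant '[[0,-0.0005,0,0.003,0],[0,-0.0005,0,0.003,0],[0,-0.001,0,0.003,0],[0,-0.001,0,0.003,0],[0,0,0,0,0]]' 20
python3 -c "
from h import *
state();tilt()"
```

```text
tilt 31.90059824369871 roll -0.037865998671938794 ring 0.05955132207310955 -0.14383838226366746 hook a,z-120: -10.20762502822608 3.690822302260571 11455
t: 15.62
eef_pos: [0.629, 0.1871, 0.2728]
tool_rot: [-0.004, 0.046, 0.999, -0.0]
contact_force: [-9.9, 0.2, 5.8]
gripper_width: 0.088
grasp_force: 32.8
a,b,z -0.054315146635806166 -0.02122272029717326 0.27283137316652223 toolx ang in panel 179.83282137273272 F [-9.9316  0.1663  5.8489] grip 32.834992334246635 0.08842382164083261 q [-0.5214  0.5927  0.1935  1.7171 -0.146   0.8526  1.2149] t 15.6167
tilt 20.167603155016963 roll -0.03646241491935622 ring 0.06334275385767109 -0.15566480354267448 hook a,z-120: -10.592309986049193 1.520800818413818 10561
```

```bash
python3 -m pendant '[[0,-0.0015,0,-0.001,0],[0,-0.0015,0,-0.0015,0],[0,-0.001,0,-0.0015,0],[0,-0.001,0,-0.001,0],[0,0,0,0,0]]' 30
python3 -c "
from h import *
state();tilt()"
```

```text
t: 16.08
eef_pos: [0.635, 0.1865, 0.2774]
tool_rot: [-0.002, 0.046, 0.999, -0.0]
contact_force: [0.5, -0.3, -2.7]
gripper_width: 0.088
grasp_force: 31.7
a,b,z -0.048298475107381056 -0.02130884138010289 0.27736456153840566 toolx ang in panel 179.84366753405797 F [ 0.5403 -0.3118 -2.7013] grip 31.69409445952624 0.08795593457617086 q [-0.5183  0.5943  0.1956  1.7017 -0.1445  0.8629  1.2174] t 16.0833
tilt 20.342454363041007 roll -0.046295457705943795 ring 0.06329924455484343 -0.15544211393430843 hook a,z-120: -4.519339793886289 5.949923832688441 10545
```

```bash
python3 -m pendant '[[0,0,0,0.003,0],[0,0,0,0.003,0],[0,0,0,0.003,0],[0,0,0,0.002,0],[0,0,0,0,0]]' 20
python3 -c "
from h import *
state();tilt()"
```

```text
t: 16.55
eef_pos: [0.6368, 0.1859, 0.2684]
tool_rot: [0.001, 0.047, 0.999, 0.0]
contact_force: [1.1, -0.1, 2.4]
gripper_width: 0.089
grasp_force: 32.8
a,b,z -0.04645982740955634 -0.021707585627593284 0.26838846345150724 toolx ang in panel 179.7649326700309 F [ 1.0714 -0.1327  2.3661] grip 32.83013845095411 0.08882353037267034 q [-0.5153  0.6065  0.194   1.7045 -0.1472  0.8429  1.2197] t 16.55
tilt 16.713460021422478 roll -0.02836115145514947 ring 0.06320015612763817 -0.1592709191675554 hook a,z-120: -3.051235845612536 -0.08546930165384481 10115
```

```bash
python3 -m pendant '[[0,0,0,0.003,0],[0,0,0,0.003,0],[0,0,0,0.003,0],[0,0,0,0,0]]' 20
python3 -c "
from h import *
state();tilt()"
```

```text
t: 16.93
eef_pos: [0.6375, 0.1858, 0.2598]
tool_rot: [0.002, 0.047, 0.999, 0.0]
contact_force: [3.3, -1.3, 3.3]
gripper_width: 0.086
grasp_force: 34.0
a,b,z -0.045733167470999536 -0.021748940367550762 0.2598465080557361 toolx ang in panel 179.75777015896603 F [ 3.3268 -1.2944  3.3224] grip 33.99692144128494 0.08561940513422983 q [-0.5133  0.6176  0.1919  1.708  -0.1494  0.8258  1.2217] t 16.9333
tilt 7.666035676947049 roll -0.0073073622090428485 ring 0.06156423878963213 -0.16863362492193523 hook a,z-120: -3.712876169025974 -1.3600294214623716 8907
```

```bash
python3 -m pendant '[[0,-0.0005,0,0.003,0],[0,-0.0005,0,0.002,0],[0,0,0,0.001,0],[0,0,0,0,0],[0.012,0,0,0,0],[0.02,0,0,0,0],[0.03,0,0,0,0],[0.045,0,0,0,0],[0.045,0,0,0,0],[0.045,0,0,0,0]]' 20
python3 -c "
from h import *
state();tilt()"
```

```text
t: 17.82
eef_pos: [0.6368, 0.1861, 0.2526]
tool_rot: [-0.0, 0.047, 0.999, -0.0]
contact_force: [-0.1, 0.5, -0.8]
gripper_width: 0.532
grasp_force: 0.0
a,b,z -0.04640265267335608 -0.021547570315187448 0.2526072141083707 toolx ang in panel 179.7955716480575 F [-0.0868  0.5045 -0.7681] grip 0.0 0.53152858550013 q [-0.5116  0.6271  0.1889  1.7107 -0.1517  0.8188  1.2236] t 17.8167
tilt -1.9912447618346776 roll -0.026118966567042896 ring 0.05375958644321552 -0.17898011160432625 hook a,z-120: -2.6466384860477064 -1.9577240338584971 7467
```

```bash
python3 -m pendant '[[0.05,0,0,-0.03,0],[0.06,0,0,-0.04,0],[0.08,0,0,-0.04,0],[0.085,0.03,0.01,-0.04,0],[0.085,0.039,0.012,-0.005,0],[0.085,0.039,0.013,0,0],[0.085,0.035,0.026,0,0],[0.085,0,0,0,0],[0.085,0,0,0,0]]' 30
python3 - <<'E'
from h import *
state()
p,D,m=look(["cup_bulb","cup_collar","tape_rest","ring_seat"],save="w6",zs=dict(cup_bulb=.035,tape_rest=0,cup_collar=.075))
W=cloud(D,m); 
for n in("cup_bulb","tape_rest"):
    r=bot.trace(n,"wrist")[:1]
    if r:
        M=r[0]["mask"]&(D>0); q=W[M]; print(n,r[0]["score"],M.sum(),q.min(0),q.max(0))
        if n=="cup_bulb":
            top=q[q[:,2]>.072]; print("high",top.mean(0),top.min(0),top.max(0))
            # sphere fit radius 30 + z35 unknown xy with low points
            from scipy.optimize import least_squares
            s=q[(q[:,2]<.055)&(q[:,2]>.018)]
            f=least_squares(lambda v:np.linalg.norm(s-v,axis=1)-.03,[*s.mean(0)[:2],.035],loss="soft_l1",f_scale=.001); print("ball",f.x,len(s),np.abs(f.fun).mean())
            c=f.x
            k=q[np.linalg.norm(q-c,axis=1)>.040]
            def cyl(v):
                d=np.array([v[0],v[1],np.sqrt(max(0,1-v[0]**2-v[1]**2))]); w=k-c; return np.minimum(abs(np.linalg.norm(np.cross(w,d),axis=1)-.018),abs(np.linalg.norm(np.cross(w,d),axis=1)-.015))
            w=k.mean(0)-c; w/=np.linalg.norm(w)
            g=least_squares(cyl,w[:2],loss="soft_l1",f_scale=.001); d=g.x; print("axis",w,d,"lean",np.degrees(np.arcsin(np.hypot(*d))),"az",np.degrees(np.arctan2(d[1],d[0])),np.abs(g.fun).mean(),len(k))
E
```

```text
t: 18.62
eef_pos: [0.5051, 0.2588, 0.4009]
tool_rot: [-0.0, 0.044, 0.999, 0.001]
contact_force: [0.7, -0.1, 0.4]
gripper_width: 0.997
grasp_force: 0.0
a,b,z -0.1841833516050339 0.03906604655780177 0.40090162990673184 toolx ang in panel -179.88915076348815 F [ 0.7033 -0.0726  0.3851] grip 0.0 0.9970854016077668 q [-0.7358  0.305   0.1887  1.8321 -0.0681  1.0104  0.9636] t 18.6167
cup_bulb [302. 157.] 0.64 depth [0.4803 0.2813 0.0682] atz [0.4865 0.283  0.035 ]
cup_bulb [234. 407.] 0.59 depth [0.4934 0.2492 0.3041] atz [0.7793 0.1822 0.035 ]
cup_collar [288. 179.] 0.97 depth [0.5078 0.269  0.028 ] atz [0.4963 0.2685 0.075 ]
cup_collar [207. 398.] 0.68 depth [0.6758 0.1818 0.1216] atz [0.7231 0.1661 0.075 ]
ring_seat [208. 290.] 0.89 depth [ 0.6401  0.1654 -0.0014] atz 
cup_bulb 0.74 4071 [ 0.4557  0.238  -0.002 ] [0.5448 0.3096 0.0957]
high [0.495  0.2667 0.0828] [0.4773 0.2448 0.072 ] [0.5178 0.2864 0.0957]
ball [0.4854 0.2814 0.0339] 1268 0.0006626835443907808
axis [ 0.2245 -0.3187  0.9209] [ 0.2499 -0.3291] lean 24.411394473658095 az -52.78697202772867 0.0006555551371022257 1493
tape_rest 0.61 789 [ 0.4488  0.2458 -0.0023] [0.4966 0.3169 0.0364]
```

View pics/w6.png

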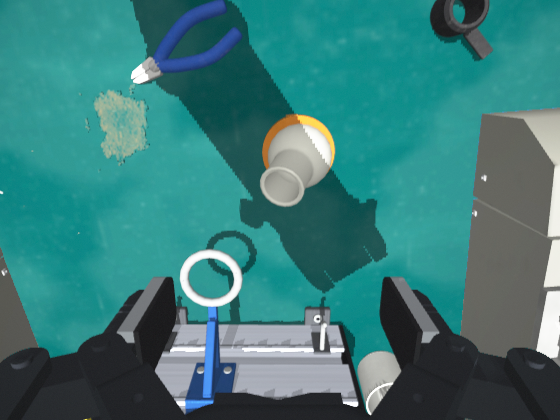

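The wrist view shows the bracket hung in the groove (ring at 211,278) and the cup at (298,150), mouth at (283,185). The fit gives a 24.4° lean at azimuth −53°. I'll close along the lean direction so the pads stand the cup upright in its socket.

```bash
python3 -m pendant '[[0.085,0,0,0,-7],[0.085,0,0,0,-7],[0.085,0,0,0,-7],[0.085,0,0,0,-7],[0.085,0,0,0,-7],[0.085,0,0,0,-7],[0.085,0.002,0.016,0.03,0],[0.085,0,0,0.035,0],[0.085,0,0,0.03,0],[0.085,0,0,0,0]]' 30
python3 -c "
from h import *
P,R,o=tool();c=np.array([.4854,.2814]);d=np.array([.605,-.796]);print(P,(P[:2]-c)@d,(P[:2]-c)@[.796,.605],R[:,1])"
```

```text
t: 19.8
eef_pos: [0.4942, 0.2666, 0.3001]
tool_rot: [-0.005, -0.314, 0.949, -0.001]
contact_force: [-1.0, -0.3, -0.1]
gripper_width: 0.997
grasp_force: 0.0
[0.4942 0.2666 0.3001] 0.017071062812061808 -0.001947260845196453 [-0.5965  0.8026  0.0004]
```

```bash
python3 -m pendant '[[0.085,-0.002,0.003,0.022,0],[0.085,0,0,0.022,0],[0.085,0,0,0.015,0],[0.085,0,0,0.007,0],[0.056,0,0,0,0],[0.056,0,0,0,0],[0.056,0,0,0,0],[0.056,0,0.003,0,0],[0.056,0,0.004,0,0],[0.056,0,0.004,0,0],[0.056,0,0.003,0,0],[0.056,0,0,0,0]]' 30
python3 -c "
from h import *
P,R,o=tool();c=np.array([.4854,.2814]);d=np.array([.605,-.796]);print(P,(P[:2]-c)@d,(P[:2]-c)@[.796,.605],R[:,1])"
```

```text
t: 20.8
eef_pos: [0.4868, 0.284, 0.2398]
tool_rot: [0.0, -0.315, 0.949, 0.0]
contact_force: [0.5, 0.5, 0.1]
gripper_width: 0.659
grasp_force: 0.2
[0.4868 0.284  0.2398] -0.0012214464595401255 0.00266196859295332 [-0.598   0.8015  0.0006]
```

```bash
python3 -m pendant '[[0.056,0.0025,0,0.004,0],[0.045,0,-0.001,0,0],[0.04,0,0,0,0],[0.03,0,0,0,0],[0.03,0,0,0,0],[0.03,0,0,0,0],[0.03,0,0,0,0]]' 30
python3 - <<'E'
from h import *
from scipy.optimize import least_squares
P,R,o=tool();c=np.array([.4854,.2814]);d=np.array([.605,-.796]);print(P,(P[:2]-c)@d,(P[:2]-c)@[.796,.605],R[:,1],o['gripper_width']*.0854,o['contact_force'])
p,D,m=look([],save="w7")
W=cloud(D,m); r=bot.trace("cup_bulb","wrist")
M=r[0]["mask"]&(D>0); q=W[M]; print(len(q),q.min(0),q.max(0))
E
```

```text
t: 21.38
eef_pos: [0.4866, 0.2804, 0.2359]
tool_rot: [0.001, -0.314, 0.949, -0.0]
contact_force: [2.0, -2.0, 5.5]
gripper_width: 0.44
grasp_force: 28.6
[0.4866 0.2804 0.2359] 0.0015445977339759499 0.0003169363113009077 [-0.5963  0.8028 -0.0005] 0.03761457629898154 [ 2.0283 -1.9995  5.5329]
14682 [ 0.4529  0.2529 -0.0016] [0.5543 0.3509 0.0967]
```

View pics/w7.png

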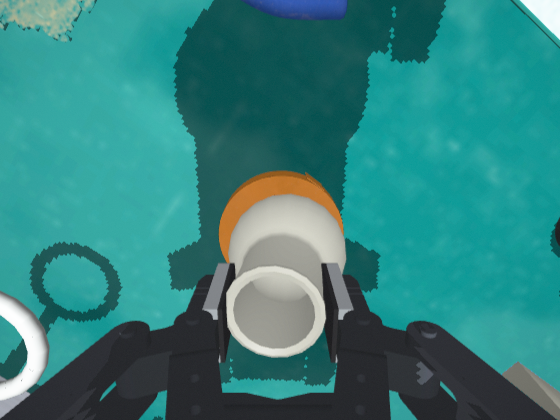

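```bash
python3 -m pendant '[[0.03,0,0,0,0],[0.03,0,0,0,0],[0.03,0,0,0,0]]' 60
python3 -m pendant '[[0.03,0,0,-0.005,0],[0.03,0,0,-0.015,0],[0.03,0,0,-0.03,0],[0.03,0,0,-0.04,0],[0.03,0,0,-0.04,0],[0.03,0,0,-0.03,0],[0.03,0,0,0,0],[0.03,0,0,0,0]]' 60
cat >> h.py <<'E'
from scipy.optimize import least_squares
def cup():
    P,R,o=tool(); m=bot.camera_model("wrist"); p,D=bot.read_camera("wrist"); T=(cloud(D,m)-P)@R
    sat=p.max(-1).astype(int)-p.min(-1)
    M=(D>0)&(sat<40)&(abs(T[...,1])<.032)&(abs(T[...,0])<.04)&(T[...,2]>.12)&(T[...,2]<.23)&(p.min(-1)>90)
    q=T[M]; s=q[q[:,2]>.180]
    f=least_squares(lambda v:np.linalg.norm(s-v,axis=1)-.03,[0,0,.2],loss="soft_l1",f_scale=.001); c=f.x
    k=q[(np.linalg.norm(q-c,axis=1)>.040)]
    def cyl(v):
        d=np.array([v[0],v[1],-np.sqrt(max(0,1-v[0]**2-v[1]**2))]); r=np.linalg.norm(np.cross(k-c,d),axis=1); return np.minimum(abs(r-.018),abs(r-.015))
    best=min((least_squares(cyl,[x,y],loss="soft_l1",f_scale=.001) for x in(-.1,0,.1) for y in(-.1,0,.1)),key=lambda g:g.cost)
    rim=q[q[:,2]<np.percentile(k[:,2],2)+.0025+0*1]
    print("ball tool",c,len(s),np.abs(f.fun).mean(),"axis tool deg xy",np.degrees(np.arcsin(best.x)),np.abs(best.fun).mean(),len(k),"ball world",P+R@c)
    t=k[k[:,2]<k[:,2].min()+.006]; A=np.c_[t[:,:2],np.ones(len(t))]; w=np.ones(len(t),bool)
    for _ in range(6):
        e=np.linalg.lstsq(A[w],t[w,2],rcond=None)[0]; w=abs(t[:,2]-A@e)<.0012
    print("rim slope deg",np.degrees(np.arctan(e[:2])),w.sum(),t[w].min(0),t[w].max(0))
E
python3 -c "
from h import *
state();cup()"
```

```text
t: 21.73
eef_pos: [0.4865, 0.2803, 0.2358]
tool_rot: [0.0, -0.314, 0.949, -0.0]
contact_force: [1.6, -1.7, 4.2]
gripper_width: 0.423
grasp_force: 57.5
t: 22.4
eef_pos: [0.4856, 0.2812, 0.3969]
tool_rot: [0.001, -0.315, 0.949, 0.001]
contact_force: [-0.5, -0.1, -2.4]
gripper_width: 0.425
grasp_force: 58.6
a,b,z -0.20558503025148667 0.0596512995772675 0.39691080180012456 toolx ang in panel -138.15879344526735 F [-0.5084 -0.084  -2.4101] grip 58.64366630528821 0.4254439406687694 q [-0.6782  0.2973  0.0519  1.8442 -0.0191  0.9982  1.593 ] t 22.4
ball tool [0.0026 0.0045 0.2021] 5097 0.000984308728882873 axis tool deg xy [ 1.6046 -5.9962] 0.0012006088228193217 8169 ball world [0.4811 0.2837 0.1948]
rim slope deg [0.56   0.2349] 213 [-0.0111 -0.0248  0.1346] [0.0121 0.0242 0.1371]
```

```bash
sed -i 's/    q=T\[M\]; s=q/    tr=bot.trace("cup_bulb","wrist"); M\&=cv2.erode(tr[0]["mask"].astype(np.uint8),np.ones((5,5)))>0; M\&=(abs(T[...,1])<.0175)|(T[...,2]>.183)\n    q=T[M]; s=q/; s/q\[:,2\]>.180/q[:,2]>.183/' h.py
python3 - <<'E'
from h import *
cup()
p,D=bot.read_camera("scene"); 
for c in ["scene"]:
    r=bot.trace("cup_bulb",c)[0]; M=r["mask"]; v,u=np.nonzero(M); print(r["score"],M.sum(),u.min(),u.max(),v.min(),v.max())
    m=bot.camera_model(c); 
p2=cv2.resize(p[v.min()-25:v.max()+25,u.min()-25:u.max()+25],None,fx=7,fy=7,interpolation=cv2.INTER_CUBIC); cv2.imwrite("pics/s8.png",p2); print(p2.shape)
E
```

```text
ball tool [0.0041 0.0046 0.2043] 3601 0.0009764548175745597 axis tool deg xy [-0.3864 -5.8599] 0.0004951558908161227 6697 ball world [0.4788 0.2821 0.1908]
rim slope deg [ 2.6406 -6.0776] 2123 [-0.0142 -0.0175  0.1402] [0.0233 0.0159 0.1459]
0.65 498 172 192 123 155
(574, 490, 3)
```

```bash
python3 -m pendant '[[0.02,0,0,0,0],[0.02,0,0,0,0],[0.02,0,0,0,0],[0.02,0,0,0,0],[0.02,0,0,0,0]]' 120
python3 -c "
from h import *
state();cup()"
```

```text
t: 23.07
eef_pos: [0.486, 0.2806, 0.3955]
tool_rot: [-0.0, -0.314, 0.949, -0.0]
contact_force: [0.4, -0.8, -1.4]
gripper_width: 0.405
grasp_force: 116.5
a,b,z -0.20507353728122785 0.059116979927669955 0.3954822953684528 toolx ang in panel -138.2141634951634 F [ 0.3777 -0.821  -1.3651] grip 116.53776441540685 0.40501888739602165 q [-0.6778  0.2995  0.0527  1.8446 -0.0185  0.998   1.5929] t 23.0667
ball tool [0.0041 0.0045 0.2045] 3727 0.0009962138605287504 axis tool deg xy [-0.3993 -5.4544] 0.0004891310698777677 6637 ball world [0.4801 0.2818 0.191 ]
rim slope deg [ 2.4146 -5.4496] 2134 [-0.0136 -0.0171  0.1407] [0.0233 0.0162 0.1458]
```

View pics/s8.png

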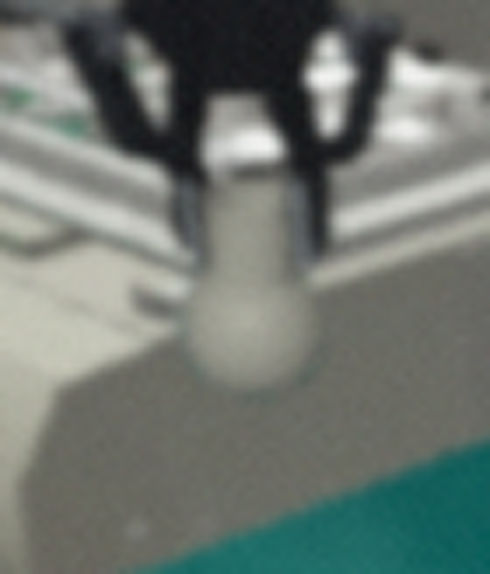

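```bash
python3 - <<'E'
from h import *
m=bot.camera_model("scene");K,R,t=[np.array(m[k]) for k in("intrinsics","R","t")]
def pr(X): x=K@(R@X+t); return x[:2]/x[2]
P,Rt,o=tool()
for th in(-6,0,2,6):
    b=P+Rt@[0,0,.199]; d=np.array([.605*np.sin(np.radians(th)),-.796*np.sin(np.radians(th)),np.cos(np.radians(th))])
    a,c=pr(b),pr(b+.055*d); print(th,a,c,np.degrees(np.arctan2(c[0]-a[0],a[1]-c[1])))
p,D=bot.read_camera("wrist"); K=bot.camera_model("wrist")["intrinsics"]; 
p=p[200:420,150:410]; cv2.imwrite("pics/w9.png",cv2.resize(p,None,fx=2.6,fy=2.6))
P,Rt,o=tool(); mw=bot.camera_model("wrist"); print("cam in tool",Rt.T@(-np.array(mw["R"]).T@mw["t"]-P)); print(np.array(mw["R"])@Rt)
T=(cloud(bot.read_camera("wrist")[1],mw)-P)@Rt
E
```

```text
-6 [184.1524 142.9572] [180.0877 124.8391] -12.644859887285822
0 [184.1524 142.9572] [182.0556 124.7827] -6.581195353930094
2 [184.1524 142.9572] [182.7182 124.8091] -4.518542492725336
6 [184.1524 142.9572] [184.0483 124.9294] -0.330965206687752
cam in tool [ 0.0815 -0.0005  0.0317]
[[-0.0001  1.     -0.0014]
 [-0.9489 -0.0006 -0.3156]
 [-0.3156  0.0013  0.9489]]
```

View pics/w9.png

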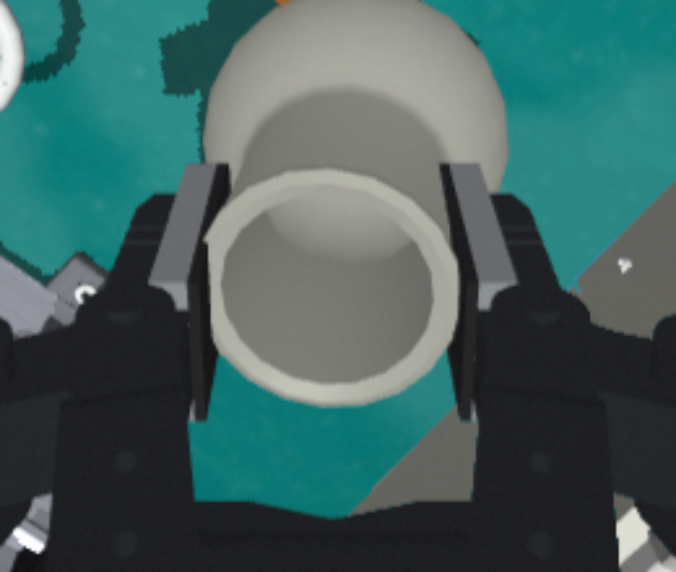

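The crop shows the cup in the pads with its ball displaced right of the rim, and both views agree it leans about 5° along the pad line. I'll straighten it later while it sits in the ring; moving over the ring now.

```bash
python3 -m pendant '[[0.02,-0.004,-0.02,0,0],[0.02,-0.006,-0.03,0,0],[0.02,-0.006,-0.03,0,0],[0.02,-0.006,-0.03,0.0,0],[0.02,-0.005,-0.0245,0.0,0],[0.02,0,0,0.02,0],[0.02,0,0,0.025,0],[0.02,0,0,0.02,0],[0.02,0,0,0.01,0],[0.02,0,0,0,0],[0.02,0,0,0,0]]' 60
cat >> h.py <<'E'
def ring(zlo,zhi):
    # ring centre in panel coords from wrist depth: grey pts near the hung ring
    P,R,o=tool(); m=bot.camera_model("wrist"); p,D=bot.read_camera("wrist"); W=cloud(D,m)
    a=W[...,:2]@px-.664; b=W[...,:2]@py-.264
    M=(D>0)&(W[...,2]>zlo)&(W[...,2]<zhi)&(abs(a+.1)<.04)&(abs(b+.022)<.04)
    s=np.c_[a[M],b[M],W[M][:,2]]; 
    f=least_squares(lambda v:np.hypot(np.hypot(s[:,0]-v[0],s[:,1]-v[1])-.025,s[:,2]-v[2]+(s[:,0]+.1)*-.035)-.004,[-.1,-.022,.0755],loss="soft_l1",f_scale=.001)
    print("ring centre a,b,z",f.x,len(s),np.abs(f.fun).mean(),s.min(0),s.max(0))
E
python3 -c "
from h import *
state();cup();ring(.066,.083)"
```

```text
t: 24.18
eef_pos: [0.5881, 0.189, 0.3208]
tool_rot: [-0.0, -0.314, 0.949, -0.0]
contact_force: [0.4, 1.0, -1.4]
gripper_width: 0.405
grasp_force: 116.7
a,b,z -0.0952245028494827 -0.023041936693140752 0.3207833481190972 toolx ang in panel -138.20417133086866 F [ 0.4222  1.0229 -1.4226] grip 116.70714043371845 0.4049499469335874 q [-0.4857  0.4717  0.0982  1.7808 -0.0572  0.8922  1.8483] t 24.1833Traceback (most recent call last):
  File "<string>", line 3, in <module>
    state();cup();ring(.066,.083)
            ~~~^^
  File "h.py", line 53, in cup
    rim=q[q[:,2]<np.percentile(k[:,2],2)+.0025+0*1]
                 ~~~~~~~~~~~~~^^^^^^^^^^
    return _quantile_unchecked(
        a, q, axis, out, overwrite_input, method, keepdims, weights)
    return _ureduce(a,
                    func=_quantile_ureduce_func,
    ...<5 lines>...
                    overwrite_input=overwrite_input,
                    method=method)
    r = func(a, **kwargs)
    result = _quantile(arr,
                       quantiles=q,
    ...<2 lines>...
                       out=out,
                       weights=wgt)
    slices_having_nans = np.isnan(arr[-1, ...])
                                  ~~~^^^^^^^^^
IndexError: index -1 is out of bounds for axis 0 with size 0
```

```bash
sed -i '/rim=q\[/d' h.py; python3 - <<'E'
from h import *
try: ring(.066,.083)
except Exception as e: print(e)
p,D,m=look([],save="w10")
for r in bot.trace("cup_bulb","wrist")[:3]: print(r["score"],r["at"],r["mask"].sum())
E
```

```text
ring centre a,b,z [-0.0995 -0.0216  0.0746] 1347 0.00039167293347157367 [-0.1285 -0.0507  0.0728] [-0.0816 -0.0028  0.0799]
0.95 [285.1, 272.3] 14381
```

View pics/w10.png

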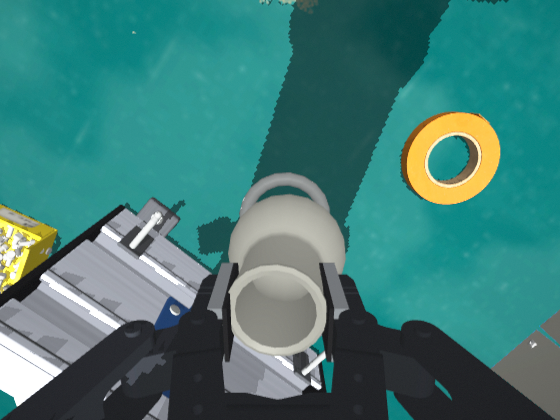

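The wrist view shows the cup above the ring, whose arc is visible behind the ball at (285,185), roughly centred. I'm measuring the ball's offset.

```bash
python3 - <<'E'
from h import *
cup()
P,R,o=tool()
E
```

```text
ball tool [0.0041 0.0046 0.2045] 3650 0.0009951617437164396 axis tool deg xy [-0.4014 -5.5215] 0.00048600065364395406 6496 ball world [0.5828 0.1905 0.1174]
rim slope deg [ 2.427  -5.6062] 1998 [-0.0131 -0.017   0.1408] [0.0233 0.0161 0.1459]
```

```bash
python3 -m pendant '[[0.02,0,0,0.006,0],[0.02,0,0,0.006,0],[0.02,0,0,0.002,0],[0.02,0,0,0,0]]' 60
for i in 1; do python3 -m pendant '[[0.02,0,0,0.001,0],[0.02,0,0,0.001,0],[0.02,0,0,0,0]]'; done
```

```text
t: 24.87
eef_pos: [0.5875, 0.1887, 0.3054]
tool_rot: [-0.001, -0.314, 0.949, -0.0]
contact_force: [0.2, -0.8, -1.9]
gripper_width: 0.406
grasp_force: 116.7
t: 25.12
eef_pos: [0.588, 0.1888, 0.3045]
tool_rot: [-0.0, -0.314, 0.949, -0.0]
contact_force: [1.4, 0.1, -1.2]
gripper_width: 0.402
grasp_force: 116.7
```

```bash
python3 -m pendant '[[0.02,0,0,0.001,0],[0.02,0,0,0.001,0],[0.02,0,0,0,0]]'
```

```text
t: 25.37
eef_pos: [0.5879, 0.1888, 0.3024]
tool_rot: [-0.0, -0.314, 0.949, 0.0]
contact_force: [0.5, -0.9, -2.2]
gripper_width: 0.407
grasp_force: 116.7
```

```bash
python3 -m pendant '[[0.02,0,0,0.001,0],[0.02,0,0,0,0]]' | grep -E "pos|contact"
```

```text
eef_pos: [0.5879, 0.1888, 0.3014]
contact_force: [0.2, -0.3, -0.8]
```

```bash
python3 -m pendant '[[0.02,0,0,0.001,0],[0.02,0,0,0,0]]'| grep -E "pos|contact"
```

```text
eef_pos: [0.5879, 0.1888, 0.3004]
contact_force: [-0.2, 0.1, -2.2]
```

```bash
python3 -m pendant '[[0.02,0,0,0.001,0],[0.02,0,0,0,0]]'| grep -E "pos|contact"
```

```text
eef_pos: [0.588, 0.1889, 0.2999]
contact_force: [-0.9, -0.1, 1.4]
```

```bash
python3 -m pendant '[[0.02,0,0,-0.0007,0],[0.02,0,0,0,0],[0.02,0,0,0,0],[0.038,0,0,0,0],[0.042,0,0,0,0],[0.042,0,0,0,0],[0.042,0,0,0,0]]' 20
python3 -c "
from h import *
state();cup()"
```

```text
t: 26.93
eef_pos: [0.5881, 0.1889, 0.2997]
tool_rot: [0.0, -0.314, 0.949, -0.0]
contact_force: [0.4, -0.6, -0.1]
gripper_width: 0.487
grasp_force: 0.0
a,b,z -0.09523331266223467 -0.023144768237485236 0.2997011432147469 toolx ang in panel -138.21344926665824 F [ 0.3569 -0.6065 -0.119 ] grip 0.0 0.4869637584746181 q [-0.4829  0.4972  0.0949  1.7958 -0.0601  0.8511  1.8506] t 26.9333
ball tool [0.002  0.005  0.1977] 4852 0.0013941597437027659 axis tool deg xy [ 9.7216 -4.8138] 0.0004766572120309103 4822 ball world [0.5835 0.1917 0.102 ]
rim slope deg [ 6.504  -3.2395] 1792 [-0.0069 -0.0174  0.1418] [0.0293 0.0175 0.147 ]
```

```bash
cat >> h.py <<'E'
def axis():
    P,R,o=tool(); m=bot.camera_model("wrist"); p,D=bot.read_camera("wrist"); T=(cloud(D,m)-P)@R
    sw=np.r_[px*(.664-.1001)+py*(.264-.0216),.0973]; c=(sw-P)@R
    sat=p.max(-1).astype(int)-p.min(-1); tr=bot.trace("cup_bulb","wrist")
    M=(D>0)&(sat<40)&(p.min(-1)>90)&(cv2.erode(tr[0]["mask"].astype(np.uint8),np.ones((5,5)))>0)&(abs(T[...,1]-c[1])<.0215)&(T[...,2]>.12)
    q=T[M]; r=np.linalg.norm(q-c,axis=1); s=q[(r<.034)&(q[:,2]>.175)]; k=q[r>.039]
    f=least_squares(lambda v:np.linalg.norm(s-np.r_[v,c[2]],axis=1)-.03,c[:2],loss="soft_l1",f_scale=.001)
    def cyl(v,off=True):
        d=np.array([v[0],v[1],-np.sqrt(1-v[0]**2-v[1]**2)]); c2=np.r_[v[2:4],c[2]]; e=np.linalg.norm(np.cross(k-c2,d),axis=1); return np.minimum(abs(e-.018),abs(e-.015))
    g=min((least_squares(cyl,[x,y,*c[:2]],loss="soft_l1",f_scale=.0007) for x in(-.15,0,.15) for y in(-.1,0,.1)),key=lambda g:g.cost)
    h=min((least_squares(lambda v:cyl([*v,*c[:2]]),[x,y],loss="soft_l1",f_scale=.0007) for x in(-.15,0,.15) for y in(-.1,0,.1)),key=lambda g:g.cost)
    print("seat in tool",c,"ball fit xy",f.x,len(s),"| cyl free deg",np.degrees(np.arcsin(g.x[:2])),g.x[2:],np.abs(g.fun).mean(),"| cyl at seat",np.degrees(np.arcsin(h.x)),np.abs(h.fun).mean(),len(k))
E
python3 -c "
from h import *
axis()"
python3 -m pendant '[[0.042,0,0.002,0,0],[0.042,0,0.0024,0,0],[0.042,0,0,0,0],[0.03,0,0,0,0],[0.03,0,0,0,0],[0.03,0,0,0,0],[0.03,0,0,0,0]]' 20
python3 -c "
from h import *
state();axis()"
```

```text
seat in tool [0.0026 0.0044 0.2024] ball fit xy [0.0044 0.0047] 5502 | cyl free deg [ 7.9674 -4.0084] [0.0027 0.0046] 0.00043663370969528417 | cyl at seat [ 8.1693 -3.728 ] 0.0004364541480948248 5619
t: 27.72
eef_pos: [0.5853, 0.1924, 0.2997]
tool_rot: [-0.0, -0.314, 0.949, 0.0]
contact_force: [0.0, -0.2, -1.1]
gripper_width: 0.415
grasp_force: 24.5
a,b,z -0.09826993581501986 -0.019913808126513166 0.2997232305577902 toolx ang in panel -138.21598647315753 F [ 0.0161 -0.1885 -1.1415] grip 24.54637534925496 0.41455771171368316 q [-0.4895  0.495   0.0943  1.7994 -0.0596  0.85    1.8432] t 27.7167
seat in tool [ 0.0024 -0.0001  0.2024] ball fit xy [0.0048 0.0006] 5390 | cyl free deg [ 7.795  -1.4928] [0.0028 0.001 ] 0.0004300514891684072 | cyl at seat [ 8.1937 -0.2489] 0.00043171242285847334 5560
```

```bash
python3 -m pendant '[[0.03,-0.001,0,0,0],[0.03,-0.001,0,0,0],[0.03,-0.001,0,0,0],[0.03,-0.001,0,0,0],[0.03,-0.001,0,0,0],[0.03,-0.001,0,0,0],[0.03,0,0,0,0]]' 20
python3 -c "
from h import *
state();axis();ring(.066,.083)"
```

```text
t: 28.4
eef_pos: [0.5895, 0.1958, 0.3001]
tool_rot: [-0.001, -0.314, 0.949, 0.0]
contact_force: [-5.7, -2.0, 8.0]
gripper_width: 0.415
grasp_force: 23.2
a,b,z -0.09446915638787412 -0.01612332368917005 0.30006646971153683 toolx ang in panel -138.20946479046845 F [-5.7307 -2.0309  7.9553] grip 23.18903991545085 0.41470845164429004 q [-0.4913  0.5024  0.0942  1.7857 -0.0604  0.8591  1.8413] t 28.4
seat in tool [ 0.0073 -0.0005  0.2028] ball fit xy [0.0077 0.0002] 5476 | cyl free deg [ 4.9105 -0.4927] [0.0055 0.0002] 0.00041894804688987554 | cyl at seat [2.8104 0.376 ] 0.00045388640778393533 6105
ring centre a,b,z [-0.0995 -0.0208  0.0752] 1040 0.0012077434896017676 [-0.1284 -0.0501  0.0724] [-0.0772  0.0019  0.083 ]
```

```bash
python3 -m pendant '[[0.03,0,0,-0.0005,0],[0.03,0.0005,0,0,0],[0.03,0,0,0,0],[0.0375,0,0,0,0],[0.039,0,0,0,0],[0.039,0,0,0,0],[0.039,0,0,0,0]]' 20
python3 -c "
from h import *
state();axis()"
```

```text
t: 29.13
eef_pos: [0.5901, 0.1958, 0.3004]
tool_rot: [0.001, -0.314, 0.949, 0.0]
contact_force: [0.5, 0.2, -0.9]
gripper_width: 0.456
grasp_force: 0.0
a,b,z -0.09378051293957379 -0.016004208285489818 0.3003958500090835 toolx ang in panel -138.21009285239964 F [ 0.4598  0.2484 -0.9182] grip 0.0 0.45609264688004436 q [-0.4912  0.5021  0.0944  1.7854 -0.0601  0.8556  1.8414] t 29.1333
seat in tool [0.0087 0.0001 0.2031] ball fit xy [0.0109 0.0002] 5716 | cyl free deg [ 8.8586 -0.6124] [0.0088 0.    ] 0.00045106684023335096 | cyl at seat [ 8.9834 -0.7025] 0.000450851272186516 5322
```

```bash
python3 -m pendant '[[0.065,0,0,0,0],[0.065,0,0,0,0],[0.065,0,0,0,0],[0.065,0.003,0,0,0],[0.065,0.003,0,0,0],[0.065,0.0027,0,0,0],[0.065,0,0,0,7],[0.065,0,0,0,7],[0.065,0,0,0,7],[0.065,0,0,0,7],[0.065,0,0,0,7],[0.065,0,0,0,7]]' 20
python3 -m pendant '[[0.065,0,0,0,7],[0.065,0,0,0,7],[0.065,0,0,0,7],[0.065,0,0,0,7],[0.065,0,0,0,7],[0.065,0,0,0,7],[0.065,0,0,0,4],[0.065,0,0,0,0]]' 20
python3 -c "
from h import *
state();axis();ring(.066,.083)"
```

```text
t: 30.23
eef_pos: [0.5825, 0.1902, 0.3003]
tool_rot: [-0.0, 0.05, 0.999, 0.0]
contact_force: [0.1, -0.0, 0.4]
gripper_width: 0.761
grasp_force: 0.0
t: 30.9
eef_pos: [0.5825, 0.1905, 0.3002]
tool_rot: [-0.0, 0.434, 0.901, -0.0]
contact_force: [-0.9, 0.4, 0.0]
gripper_width: 0.757
grasp_force: 0.0
a,b,z -0.1009643734584964 -0.021979101568783382 0.300205154891927 toolx ang in panel 133.65964054594602 F [-0.8502  0.3754  0.0102] grip 0.0 0.7570163604324914 q [-0.7705  0.5292  0.4781  1.827  -0.3112  0.8604  0.5291] t 30.9
seat in tool [-0.0003  0.001   0.2029] ball fit xy [-0.0001  0.0004] 5509 | cyl free deg [-0.0892 -8.3926] [-0.0007  0.0003] 0.0003900295137814993 | cyl at seat [-0.5077 -9.2518] 0.0003962638006642512 6084
ring centre a,b,z [-0.0994 -0.0224  0.0747] 577 0.00040322308635663937 [-0.1285 -0.0301  0.0728] [-0.0601  0.0068  0.0801]
```

```bash
python3 -m pendant '[[0.056,0,0.0005,0,0],[0.05,0,0,0,0],[0.046,0,0,0,0],[0.042,0,0,0,0],[0.038,0,0,0,0],[0.034,0,0,0,0],[0.034,0,0,0,0],[0.034,0,0,0,0]]' 20
python3 -c "
from h import *
state();axis()"
```

```text
t: 31.72
eef_pos: [0.583, 0.1907, 0.3001]
tool_rot: [-0.0, 0.433, 0.901, -0.0]
contact_force: [-1.2, -0.3, -0.3]
gripper_width: 0.426
grasp_force: 20.5
a,b,z -0.10039681937758604 -0.021794337547570264 0.300127404992551 toolx ang in panel 133.78547991558835 F [-1.2038 -0.2875 -0.3263] grip 20.541959182798625 0.425670140338219 q [-0.7692  0.53    0.4768  1.8255 -0.3108  0.861   0.5309] t 31.7167
seat in tool [-0.0001  0.0005  0.2028] ball fit xy [0.0012 0.0013] 4992 | cyl free deg [ 0.2503 -2.1736] [-0.0003  0.0013] 0.0003995005956202935 | cyl at seat [ 0.0105 -1.2132] 0.0004036136057211919 6823
```

```bash
python3 -m pendant '[[0.034,0,0,0.0006,0],[0.034,0,0,0,0],[0.034,0,0,0,0],[0.034,0,0,0,0]]' 20
python3 -m pendant '[[0.034,0,0,-0.0004,0],[0.034,0,0,0,0],[0.0365,0,0,0,0],[0.0375,0,0,0,0],[0.039,0,0,0,0],[0.042,0,0,0,0],[0.042,0,0,0,0]]' 20
python3 -c "
from h import *
state();axis()"
```

```text
t: 32.15
eef_pos: [0.5832, 0.1907, 0.2999]
tool_rot: [-0.0, 0.433, 0.901, 0.0]
contact_force: [-2.0, -1.1, 3.7]
gripper_width: 0.425
grasp_force: 20.8
t: 32.73
eef_pos: [0.5833, 0.191, 0.3001]
tool_rot: [0.0, 0.433, 0.901, 0.0]
contact_force: [0.0, 0.9, 0.3]
gripper_width: 0.494
grasp_force: 0.0
a,b,z -0.10015518561171077 -0.02146563855255959 0.30008940161813996 toolx ang in panel 133.79503204653776 F [0.0487 0.8615 0.2638] grip 0.0 0.49397895281280046 q [-0.7692  0.5303  0.4766  1.825  -0.3112  0.8601  0.531 ] t 32.7333
seat in tool [-0.0001 -0.0001  0.2028] ball fit xy [ 0.0008 -0.0008] 5463 | cyl free deg [ 4.4078 -0.8108] [-0.0002 -0.0008] 0.00040971766434523934 | cyl at seat [ 4.3357 -1.6126] 0.0004122255611142623 6017
```

```bash
python3 -m pendant '[[0.06,0,0,0,0],[0.06,0,0,0,7],[0.06,0,0,0,7],[0.06,0,0,0,7],[0.06,0,0,0,7],[0.06,0,0,0,7],[0.06,0,0,0,7],[0.06,0,0,0,7],[0.06,0,0,0,7],[0.06,0,0,0,7],[0.06,0,0,0,7],[0.06,0,0,0,5]]' 20
python3 -m pendant '[[0.06,0,0,0,0],[0.055,0,0,0,0]]' 20
python3 -c "
from h import *
state();axis();ring(.066,.083)"
```

```text
t: 33.83
eef_pos: [0.5831, 0.191, 0.3001]
tool_rot: [-0.0, 0.894, 0.449, 0.0]
contact_force: [0.6, 0.6, -1.4]
gripper_width: 0.698
grasp_force: 0.0
t: 34.0
eef_pos: [0.5831, 0.191, 0.3]
tool_rot: [0.0, 0.892, 0.453, -0.0]
contact_force: [-0.2, -0.3, -0.7]
gripper_width: 0.642
grasp_force: 0.0
a,b,z -0.10034457144911746 -0.02145926168667328 0.29996053712770554 toolx ang in panel 58.96436045330103 F [-0.1706 -0.2858 -0.7357] grip 0.0 0.6422750363665489 q [-0.9925  0.6288  0.8154  1.8393 -0.5663  0.923  -0.5481] t 34.0
seat in tool [0.0001 0.0002 0.2027] ball fit xy [-0.0001  0.0001] 5358 | cyl free deg [ 0.6089 -4.532 ] [-0.0008  0.    ] 0.0004080793130019918 | cyl at seat [-0.5291 -4.7863] 0.0004205670036463509 6570
ring centre a,b,z [-0.0929 -0.0212  0.075 ] 1014 0.0012395836193246684 [-0.1169 -0.0297  0.0725] [-0.0601  0.0069  0.0817]
```

```bash
python3 -m pendant '[[0.05,0,0.0008,0,0],[0.046,0,0,0,0],[0.042,0,0,0,0],[0.039,0,0,0,0],[0.037,0,0,0,0],[0.035,0,0,0,0],[0.035,0,0,0,0]]' 20
python3 -c "
from h import *
state();axis()"
python3 -m pendant '[[0.036,0,0,0,0],[0.037,0,0,0,0],[0.038,0,0,0,0],[0.039,0,0,0,0],[0.041,0,0,0,0],[0.044,0,0,0,0],[0.044,0,0,0,0]]' 20
python3 -c "
from h import *
state();axis()"
```

```text
t: 34.73
eef_pos: [0.5837, 0.1904, 0.3001]
tool_rot: [-0.0, 0.892, 0.451, -0.0]
contact_force: [-0.8, 1.1, 1.6]
gripper_width: 0.428
grasp_force: 20.0
a,b,z -0.09966996434731201 -0.022044263721143098 0.30011650971805903 toolx ang in panel 58.79628069529641 F [-0.7915  1.1488  1.6093] grip 19.97468219138682 0.42806976532250685 q [-0.9907  0.6292  0.8153  1.8382 -0.567   0.924  -0.5493] t 34.7333
seat in tool [ 0.0002 -0.0005  0.2028] ball fit xy [0.0007 0.0004] 4974 | cyl free deg [ 0.6895 -0.4816] [-0.001   0.0004] 0.0004116085281644442 | cyl at seat [-0.6545  0.646 ] 0.0004314250555704944 6545
t: 35.42
eef_pos: [0.5839, 0.1902, 0.3001]
tool_rot: [0.0, 0.892, 0.451, 0.0]
contact_force: [0.5, 0.3, 0.1]
gripper_width: 0.515
grasp_force: 0.0
a,b,z -0.09953981024427583 -0.02218206963023922 0.3001059259864181 toolx ang in panel 58.78114562278727 F [0.4765 0.3124 0.0767] grip 0.0 0.5149908045729531 q [-0.9906  0.6293  0.8155  1.8382 -0.5669  0.9236 -0.5494] t 35.4167
seat in tool [ 0.0002 -0.0008  0.2028] ball fit xy [ 0.0003 -0.0011] 5397 | cyl free deg [3.8228 0.286 ] [-0.0009 -0.0012] 0.0004358301540181867 | cyl at seat [ 2.5056 -0.1995] 0.0004521664788205614 5702
```

```bash
python3 -m pendant '[[0.058,0,0,0,0],[0.058,0,0,0,-7],[0.058,0,0,0,-7],[0.058,0,0,0,-7],[0.058,0,0,0,-7],[0.058,0,0,0,-7],[0.058,0,0,0,-7],[0.058,0,0,0,-7],[0.058,0,0,0,-7],[0.058,0,0,0,-7],[0.058,0,0,0,-7],[0.058,0,0,0,-7]]' 20
python3 -m pendant '[[0.055,0,0,0,-7],[0.05,0,0,0,-6],[0.046,0,0,0,0],[0.046,0,0,0,0],[0.046,0,0,0,0]]' 20
python3 -c "
from h import *
state();axis();ring(.066,.083)"
```

```text
t: 36.52
eef_pos: [0.5838, 0.1902, 0.3001]
tool_rot: [0.0, 0.415, 0.91, 0.0]
contact_force: [-0.3, -0.4, -0.6]
gripper_width: 0.677
grasp_force: 0.0
t: 36.93
eef_pos: [0.5838, 0.1901, 0.3001]
tool_rot: [0.0, 0.314, 0.95, -0.0]
contact_force: [-0.1, 0.2, 0.5]
gripper_width: 0.537
grasp_force: 0.0
a,b,z -0.09954316503222638 -0.022255607381472364 0.3000650221156353 toolx ang in panel 148.59436133311806 F [-0.0654  0.2021  0.5113] grip 0.0 0.5370930021810435 q [-0.7185  0.519   0.4078  1.8209 -0.2637  0.8552  0.7485] t 36.9333
seat in tool [0.0008 0.0003 0.2028] ball fit xy [ 0.0014 -0.0005] 5385 | cyl free deg [0.1212 3.3435] [ 0.0007 -0.0003] 0.00040924474232963094 | cyl at seat [0.0297 2.6194] 0.0004110251507108081 6513
ring centre a,b,z [-0.0993 -0.0223  0.0746] 551 0.0003701907880318481 [-0.1284 -0.0366  0.0714] [-0.0963  0.007   0.0789]
```

```bash
python3 -m pendant '[[0.046,0,-0.0015,0,0],[0.046,0,-0.001,0,0],[0.046,0,-0.001,0,0],[0.046,0,-0.0007,0,0],[0.046,0,-0.0007,0,0],[0.046,0,0,0,0],[0.046,0,0.001,0,0],[0.046,0,0.002,0,0],[0.046,0,0.0019,0,0],[0.046,0,0,0,0]]' 20
python3 -c "
from h import *
state();axis()"
```

```text
t: 37.92
eef_pos: [0.584, 0.1908, 0.3]
tool_rot: [-0.0, 0.312, 0.95, 0.0]
contact_force: [-0.3, 1.2, 0.3]
gripper_width: 0.537
grasp_force: 0.0
a,b,z -0.09948448231136331 -0.021607161627812815 0.29999971017526084 toolx ang in panel 148.8141506119779 F [-0.3446  1.2443  0.3407] grip 0.0 0.5371401537078384 q [-0.7184  0.5194  0.4066  1.8201 -0.2632  0.8553  0.751 ] t 37.9167
seat in tool [ 0.0005 -0.0003  0.2027] ball fit xy [ 0.0009 -0.001 ] 5420 | cyl free deg [-0.8696  2.6254] [ 0.0004 -0.0011] 0.0004106010904490121 | cyl at seat [-0.9828  1.6688] 0.0004136272218950792 6734
```

The cup now leans about 2°, so it's good. I'm opening and withdrawing straight up.

```bash
python3 -m pendant '[[0.055,0,0,0,0],[0.065,0,0,0,0],[0.065,0,0,0,0],[0.065,0,0,-0.01,0],[0.065,0,0,-0.02,0],[0.065,0,0,-0.03,0],[0.065,0,0,-0.03,0],[0.065,0,0,-0.03,0],[0.065,0.02,0,0,0],[0.065,0.03,0,0,0],[0.065,0,0,0,0],[0.065,0,0,0,0]]' 20
python3 - <<'E'
from h import *
state();axis();ring(.066,.083)
p,D,m=look(["cup_bulb","ring_seat"],save="w11")
E
```

```text
t: 39.02
eef_pos: [0.5424, 0.2212, 0.4209]
tool_rot: [-0.0, 0.31, 0.951, 0.001]
contact_force: [-0.4, 0.7, -0.3]
gripper_width: 0.762
grasp_force: 0.0
a,b,z -0.14358818080102775 0.005006670493888976 0.42092960037394556 toolx ang in panel 148.96770037347488 F [-0.4173  0.6551 -0.3288] grip 0.0 0.7621647997837935 q [-0.8472  0.3325  0.4503  1.7813 -0.1646  1.0642  0.601 ] t 39.0167
seat in tool [-0.0513 -0.0007  0.3236] ball fit xy [-0.0506 -0.0014] 1899 | cyl free deg [-0.7222  2.2723] [-0.0514 -0.0012] 0.0003577306533425042 | cyl at seat [-0.9125  1.6811] 0.00036011725182988 1526
ring centre a,b,z [-0.0993 -0.0224  0.0747] 274 0.0005168635103750214 [-0.1287 -0.0407  0.0729] [-0.0778  0.0068  0.0827]
cup_bulb [279. 243.] 0.9 depth [0.5695 0.2014 0.1358] atz
```

Everything measures fine: the lean is about 2.3°, the ball is on its seat and the gripper is clear. Handing in.

```bash
python3 -c "
from station import bot
print(bot.hand_in())"
```

```text
the job is handed in; nothing more can be done
None
```

I hung the bracket in the top groove, set the cup in its ring about 2° off upright, let go of both and handed the job in at about 39 s; no verdict came back. I straightened the cup after seating it, and never re-checked that the tools, bottle and key holder hadn't moved, though the arm kept clear of them.

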